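# Load the instrument steriliser and latch its door

## Robot

A 7-joint arm with a two-finger parallel gripper is mounted at the origin on the work surface. World frame = base frame: x ahead of the robot, y to its left, z up, the work surface at z = 0. Lengths are in m, angles in rad, forces in N, time in s.
With the tool pointing down it reaches from about 0.4 to 0.85 m from the base axis. Payload 10.4 kg.
Tool frame: the origin (TCP) lies midway between the tips of the shut fingers; the grasp point (between the pads) lies 19 mm behind it; y points along the fingers, x is the direction in which the jaws open and shut, and the axes are right-handed (so a half turn about y gives the same grasp; the last joint's range is limited). The gripper opens to 87 mm and grips with 3 to 60 N. Pads are 19 mm wide; open, the fingers measure 117 mm over their backs; the gripper's body (75 mm by 190 mm) begins 51 mm behind the grasp point.
Start: joints at [-1.335, 0.332, -0.065, 1.46, 0.022, 1.35, -0.088], TCP at [0.16, 0.604, 0.223] pointing down, gripper open.
Joint ranges: [-2.6, 2.6], [-0.5, 2.12], [-1.47, 1.34], [0.16, 2.42], [-1.27, 4.41], [0.06, 2.06], [-2.6, 2.6]. Speed limits (rad/s): [2.22, 2.22, 2.79, 2.79, 3.14, 3.14, 3.14].

## Interface

Orientations are given as a unit quaternion [x, y, z, w].
In Python, from bench import * gives the robot as it stands.
- The arm moves only by the tool jog_arm, never from a script. Its argument "commands" is a list of rows, each an object with "translation": the shift along the world's x, y, z in mm, a list of three; "twist": the turn about the world's z in rad. A call has 1 to 20 rows; each row shifts and turns the commanded pose from where the row before left it; what a row does not reach is not made up. A row lasts 1/10 s, in which the tool goes at most 50 mm and 8.59 degrees, less where a joint would pass 70% of its speed; a pose out of reach is approached as far as the arm can. A call is refused whole if a number of a shift passes 50 or a number of a turn 0.15, either way. A call with a gripper value outside its range is refused whole. "grip" is the closure, from 0 (fully open) to 1 (shut), set as the call begins (left out, the last holds). The fingers move at their own pace and stop on an object; "grip_force" is the grip in N (left out, the last holds). Time passes only in rows, so rows that do not move let the fingers close. It gives the time, the measured TCP pose, the force and the opening at its end, in the units of the state.
- read_state(): the state, without advancing time (a new reading comes with each control period).
- camera(name): name is "scene" or "top"; returns a dict with "img" (400x640x3 uint8, red, green, blue), "fx", "fy", "cx", "cy" (pixels), "cam_to_world" (4x4, takes a point from camera to world coordinates). Camera axes: x right, y down, z forward; pixel columns grow to the right and rows downward; lengths in m; the calibration is good to about 2 mm. A picture is of the moment at which its call begins. There is no depth.
- close_job(): hands the job in, once; it reports no verdict.
The state is a dict: "time": time; "joint_positions": joint angles; "joint_vel": joint speeds; "joint_torque": joint torques, N m; "ee_pos": TCP position; "eef_rot": TCP orientation; "ft_force": force on the tool from outside, world axes, zero at the start; "torque": the same for the moment, N m; "width": finger opening in m.
Only numpy, scipy, OpenCV 4.12 (cv2) and the standard library are available. Lean on these libraries where they do the work, as an engineer would, in place of code of your own. Each camera call takes 0.05 s, during which the arm holds its last target.

## Task

Move the cleaned instruments into the steriliser: lift their wire basket out of the ultrasonic cleaner (down in the tank only its bail can be reached), stand it on the green drying mat and let go, then load it right inside the steriliser's chamber, standing on the chamber floor with both instruments still in it; its front handle, not its bail, gets in under the low roof. Then push the steriliser's door shut until its sprung latch tongue snaps in behind the strike. Leave the other things on the desk where they are.

Things in the scene. Friction and masses are not known exactly. Their poses are not given: they have to be found in the camera images.
- cabinet: Desktop steriliser, fixed, white, 240 deep (x) x 340 wide (y) x 215 high. Origin: centre of its underside; own +x points into it, its open front faces own -x, roughly towards the robot. A glazed door hangs at the +y side of the front; the control column (own y -170 to -75) stands at the other side, flush with the shut door, its face at own x -120. Roof 30 thick.
- chamber_floor (a point): Centre of the chamber floor, at cabinet (6, 40, 30); axes as the cabinet. The chamber is 230 wide (cabinet y -75 to +155), 155 high (z 30 to 185) and runs from its front frame at cabinet x -96 to its back wall at x +108. The shut door's inner face lies at cabinet x -96.
- door_hinge (a point): On the door's upright hinge axis at table height, at cabinet (-120, 168, 0); axes as the cabinet; fixed. The axis lies in the door's outer face. Door 235 wide, 24 thick, from z 22 to z 207, 0.7 kg, light hinge friction (0.04 Nm), stays where it is left.
- door (a joint): Door angle in rad: 0 = shut, grows as the free edge swings out; range 0 to 2.05. At angle a the door runs from the hinge axis along the cabinet direction (-sin a, -cos a), so at 1.57 it stands straight out. It is to be pushed shut on its outer face.
- door_free_edge (a point): Point on the outer face at the door's free edge, 235 from the hinge axis, z 190. Moves with the door; own +x points from the outer face through the door.
- door_handle (a point): Middle of the upright steel pull bar on the door's outer face: 10 thick, 30 out from the face, 185 from the hinge axis, z 55 to 145. The face above z 150 is bare. A small black thumb knob (14 wide, 14 out), fixed to the tongue, stands on the face 22 from the free edge at z 118.
- latch (a joint): How far the brass tongue is pushed into the door's free edge, in m: 0 = fully out, at most 0.009. It is 24 high, centred at z 118, stands 7.5 out of the edge, is sloped on the side that meets the strike and sprung out (2 to 5 N). It meets the strike at a door angle near 0.05 (5 to 12 N push at the door) and has snapped in when the door is below 0.01 and it reads 0 again.
- strike_lip (a point): Steel strike lip on the control column's side, at cabinet (-116, -69, 118), 44 high, stands 6 out from the column; the tongue must end behind it. Fixed.
- cleaner: Ultrasonic cleaner, fixed, white with a steel tank, drained and open, 245 long (x) x 190 wide (y) x 165 high. Origin: centre of its underside. Tank opening 190 x 135, tank floor at z 68.
- basket: Wire instrument basket, 110 long (x) x 100 wide (y), walls 40 high, floor 3 thick, 0.2 to 0.4 kg. Origin: centre of its underside; own +x points away from the front handle. It starts standing in the cleaner's tank, handle towards the cleaner's -x end. With the front handle it is 155 long (own x from -100 to +55); with the bail 95 high.
- bail_grip (a point): Middle of the bail's black grip, over the basket's centre, 89 above its underside: a bar along the basket's x, 62 long, 12 wide, 12 high. Steel wire legs slope down from its ends to the front and back walls. Axes as the basket.
- front_handle (a point): Grip point on the black front handle: a level bar along the basket's x (own x from -57 to -100), 14 wide, 16 high, its middle 28 above the underside; this point is 82 in front of the basket's centre. Axes as the basket.
- pusher: Steel cuticle pusher, loose in the basket, 88 long, 8 thick, 25 g. Origin: its middle, underside.
- nipper: Steel cuticle nipper, loose in the basket, about 75 long, 24 wide, 8 thick, 45 g. Origin: its middle, underside.
- mat: Green ribbed drying mat, fixed, 150 (x) x 190 (y) x 4 thick. Origin: centre of its underside.
- polish_red: Red nail polish bottle, bystander, 32 across, 72 high. Origin: underside.
- polish_lilac: Lilac nail polish bottle, bystander, 32 across, 72 high. Origin: underside.
- powder_jar: Pink powder jar with a white lid, bystander, 62 across, 38 high. Origin: underside.
- pump_bottle: White pump bottle, bystander, 62 across, 177 high. Origin: underside.
- dappen_glass: Small open glass, bystander, 40 across, 32 high. Origin: underside.
- buffer_block: Pink buffing block, bystander, 95 x 26 x 26. Origin: underside.
- brush: Thin brush lying down, bystander, 150 long. Origin: its middle, underside.
Things that resemble listed ones, but are neither listed nor needed, are in the scene too. There is more than one size of the mat; the job needs the larger.

How it is judged:
On the way, in this order (a step that is already met when the one before it is completed fails the run):
1. the basket is lifted clear out of the cleaner's tank (height (world z) of basket above 0.165 m), for 0.1 s.
2. the basket stands upright on the drying mat, let go (x of basket in the frame of mat between -0.05 and 0.05 m and y of basket in the frame of mat between -0.07 and 0.07 m and z of basket in the frame of mat between 0 and 0.01 m and angle between basket's own z axis and vertical below 0.08 rad and contact force between the fingers and basket below 0.2 N and linear speed of basket below 0.03 m/s), for 0.2 s.
3. the basket stands right inside the chamber on its floor, let go, both instruments in it (x of basket in the frame of cabinet between 0 and 0.058 m and y of basket in the frame of cabinet between -0.03 and 0.11 m and z of basket in the frame of cabinet between 0.024 and 0.036 m and angle between basket's own z axis and vertical below 0.08 rad and contact force between the fingers and basket below 0.2 N and x of pusher in the frame of basket between -0.056 and 0.056 m and y of pusher in the frame of basket between -0.051 and 0.051 m and z of pusher in the frame of basket between -0.005 and 0.038 m and x of nipper in the frame of basket between -0.056 and 0.056 m and y of nipper in the frame of basket between -0.051 and 0.051 m and z of nipper in the frame of basket between -0.005 and 0.038 m and linear speed of basket below 0.03 m/s), for 0.2 s.
4. the door is shut and the tongue has snapped in behind the strike (value of joint door below 0.02 rad and value of joint latch below 0.002 m), for 0.2 s.
At the end, for the whole second after the job is handed in: The door is shut (below 0.02 rad) with the tongue fully out behind the strike (within 2 mm); the basket stands upright (within 0.08 rad) on the chamber floor, wholly behind the door, at rest, with the pusher and the nipper inside its walls (all of step 4 and x of basket in the frame of cabinet between 0 and 0.058 m and y of basket in the frame of cabinet between -0.03 and 0.11 m and z of basket in the frame of cabinet between 0.024 and 0.036 m and angle between basket's own z axis and vertical below 0.08 rad and x of pusher in the frame of basket between -0.056 and 0.056 m and y of pusher in the frame of basket between -0.051 and 0.051 m and z of pusher in the frame of basket between -0.005 and 0.038 m and x of nipper in the frame of basket between -0.056 and 0.056 m and y of nipper in the frame of basket between -0.051 and 0.051 m and z of nipper in the frame of basket between -0.005 and 0.038 m and linear speed of basket below 0.02 m/s); the robot touches nothing.
It fails at once if another thing on the desk is moved by more than 30 mm (distance of any of polish_red, polish_lilac, powder_jar, pump_bottle, dappen_glass, buffer_block, brush from where it was at the start of the episode above 0.03 m).
It fails at once if a bottle, the jar or the glass is tipped over (angle between any of polish_red, polish_lilac, powder_jar, pump_bottle, dappen_glass's own z axis and vertical above 0.5 rad).
It also fails if it takes over 72 s, if anything falls off the work surface, if the arm or the gripper's body presses on something with over 40 N, if the wrist force passes 120 N, or if a joint passes its speed limit or range.

## Working session

There is one attempt and no reset: what is moved stays moved. The work goes in short steps, Python scripts to look and compute and a tool call to move; the robot and the scene stay as the last step left them, time stands still between calls to the robot, and variables do not carry over. Pictures are saved under pics/ and viewed, and the job is handed in when it is done.

Besides the shell and the picture viewer there is one more tool, called after "Emit:" in YAML: its name, and indented under it one key for each argument. jog_arm: Moves the arm, as the interface text tells. Its arguments: {"type":"object","properties":{"commands":{"type":"array"},"grip":{"type":"number"},"grip_force":{"type":"number"}},"required":["commands"]}

```bash
mkdir -p pics; ls; cat > h.py <<'E'
from bench import *
import numpy as np, cv2
def snap(name,fn):
    c=camera(name); cv2.imwrite('pics/'+fn,c['img'][:,:,::-1]); 
    np.savez('pics/'+fn+'.npz',img=c['img'],K=[c['fx'],c['fy'],c['cx'],c['cy']],T=c['cam_to_world']); return c
def load(fn): 
    d=np.load('pics/'+fn+'.npz'); return d
def px2w(d,u,v,z):
    fx,fy,cx,cy=d['K'];T=d['T']; r=T[:3,:3]@np.array([(u-cx)/fx,(v-cy)/fy,1]); o=T[:3,3]
    return o+r*(z-o[2])/r[2]
def w2px(d,p):
    fx,fy,cx,cy=d['K'];T=d['T']; q=T[:3,:3].T@(np.array(p)-T[:3,3]); return np.array([fx*q[0]/q[2]+cx,fy*q[1]/q[2]+cy])
def crop(fn,out,u0,v0,u1,v1,s):
    im=cv2.imread('pics/'+fn)[v0:v1,u0:u1]; cv2.imwrite('pics/'+out,cv2.resize(im,None,fx=s,fy=s,interpolation=cv2.INTER_CUBIC))
E
python3 - <<'E'
from h import *
np.set_printoptions(precision=4,suppress=True)
for n in('scene','top'):
    c=snap(n,n+'0.png'); print(n,c['fx'],c['cx'],c['cy']);print(c['cam_to_world'])
print(read_state())
E
```

```text
pics
scene 386.5528011570276 316.9383270246877 200.9668317634674
[[-0.8343  0.3612 -0.4165  1.0134]
 [ 0.551   0.5194 -0.6531  0.7799]
 [-0.0196 -0.7744 -0.6324  0.8957]
 [ 0.      0.      0.      1.    ]]
top 376.89627934740133 313.922222823315 199.52539343705428
[[ 0.0281 -0.9877  0.1537  0.2857]
 [-0.9992 -0.0321 -0.0235 -0.005 ]
 [ 0.0281 -0.1529 -0.9878  1.3398]
 [ 0.      0.      0.      1.    ]]
{'time': 0.1, 'joint_positions': array([-1.3346,  0.3328, -0.0647,  1.4608,  0.0216,  1.3499, -0.0885]), 'joint_vel': array([ 0.0018, -0.0012, -0.0009, -0.0011,  0.0003, -0.0001,  0.0009]), 'joint_torque': array([  0.0022, -62.4546,   0.0253, -39.0721,  -0.0613,   0.0367,
         0.    ]), 'ee_pos': array([0.1599, 0.6039, 0.2218]), 'eef_rot': array([ 0.5606,  0.431 , -0.4316, -0.5601]), 'ft_force': array([0.5969, 0.355 , 0.0612]), 'torque': array([-0.0112,  0.0004, -0.0098]), 'width': 0.08691387031550037}
```

View pics/scene0.png

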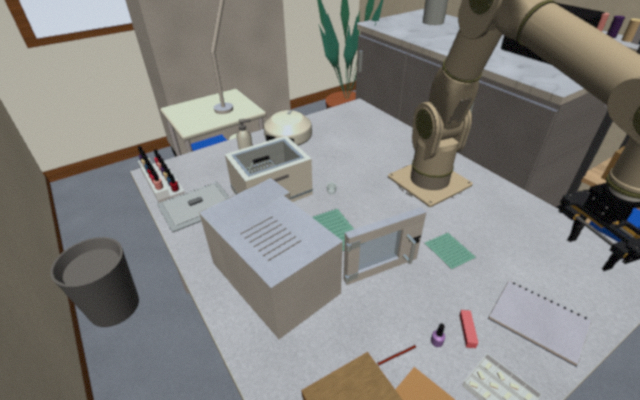

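View pics/top0.png

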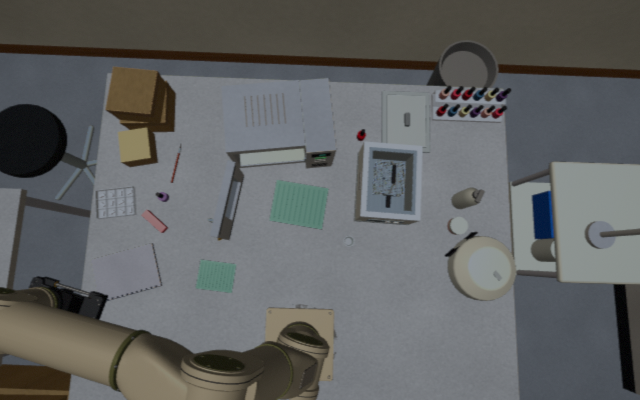

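```bash
python3 - <<'E'
from h import *
crop('top0.png','c1.png',200,70,350,240,4.5 if 0 else 3.5)
crop('top0.png','c2.png',345,130,495,250,5)
crop('scene0.png','c3.png',190,130,450,330,3)
E
```

```text
(no output)
```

View pics/c1.png

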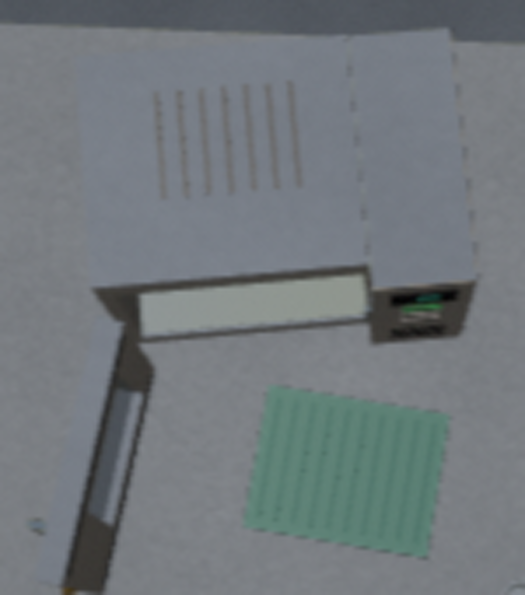

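View pics/c2.png

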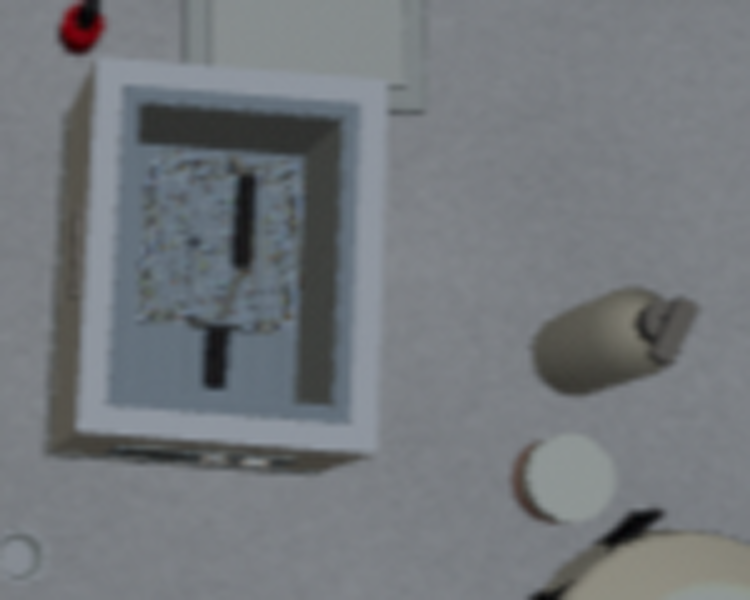

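View pics/c3.png

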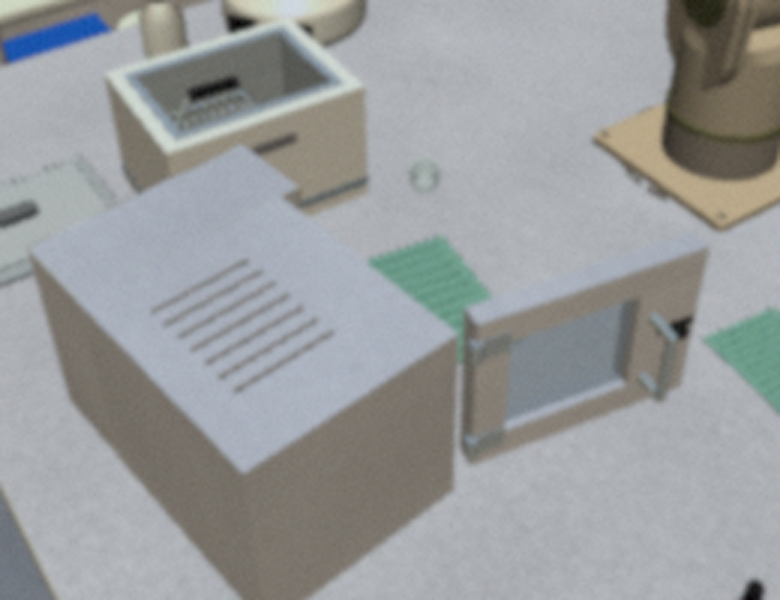

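```bash
cat >> h.py <<'E'
from scipy.optimize import least_squares
def fit(d,model,px,x0,w=None):
    def f(q):
        c,s=np.cos(q[2]),np.sin(q[2]); r=[]
        for m,p in zip(model,px):
            P=[q[0]+c*m[0]-s*m[1],q[1]+s*m[0]+c*m[1],m[2]]; r+=list(w2px(d,P)-p)
        return np.array(r)
    R=least_squares(f,x0); print('pose',R.x.round(4),'res px',R.fun.reshape(-1,2).round(2).tolist()); return R.x
def cp(pts,u0,v0,s): return [(u0+(a+.5)/s-.5,v0+(b+.5)/s-.5) for a,b in pts]
E
python3 - <<'E'
from h import *
d=load('top0.png')
print('cab');fit(d,[(-.12,-.17,.215),(-.12,-.075,.215),(-.096,.17,.215),(.12,-.17,.215),(.12,.17,.215)],cp([(475,280),(372,287),(95,288),(450,30),(80,60)],200,70,3.5),[.7,0,0])
print('mat');fit(d,[(.075,.095,.004),(.075,-.095,.004),(-.075,-.095,.004),(-.075,.095,.004)],cp([(270,385),(450,410),(425,557),(245,527)],200,70,3.5),[.5,0,0])
print('clean');fit(d,[(.1225,.095,.165),(.1225,-.095,.165),(-.1225,-.095,.165),(-.1225,.095,.165)],cp([(95,60),(390,82),(378,452),(77,432)],345,130,5),[.5,-.2,0])
b=cp([(247,175),(240,268),(215,325),(215,388)],345,130,5)
print('basket');fit(d,[(.031,0,.163),(-.031,0,.163),(-.057,0,.104),(-.1,0,.104)],b,[.5,-.2,0])
for n,(u,v),z,sc in [('pump base',(575,365),0,5),('glass',(20,555),.0,5),('jar',(570,478),.038,5),('red',(80,30),0.02,5)]:
    print(n,px2w(d,345+u/5,130+v/5,z).round(3))
print('door edge', [px2w(d,200+u/3.5,70+v/3.5,.207).round(3) for u,v in[(125,322),(65,585),(45,585)]])
for u,v,z in [(218,258,.207),(154,221,.026),(162,197,.0),(176,165,.0)]: print(px2w(d,u,v,z).round(3))
E
```

```text
cab
pose [0.7154 0.0858 0.1271] res px [[1.46, 0.33], [0.27, 1.04], [-1.04, 0.23], [0.47, -0.9], [-1.13, -0.89]]
mat
pose [ 0.4769  0.0164 -0.1269] res px [[-0.49, -0.41], [0.08, 0.71], [0.95, -0.25], [-0.54, -0.06]]
clean
pose [ 0.5389 -0.2798 -0.0415] res px [[0.4, -0.36], [-0.51, -0.34], [-0.07, 0.51], [0.18, 0.16]]
basket
pose [ 0.5602 -0.2855 -0.0641] res px [[-0.19, 0.03], [0.06, 0.2], [0.46, -0.16], [-0.33, -0.08]]
pump base [ 0.499 -0.568  0.   ]
glass [ 0.349 -0.165  0.   ]
jar [ 0.413 -0.546  0.038]
red [ 0.731 -0.202  0.02 ]
door edge [array([0.571, 0.212, 0.207]), array([0.34 , 0.249, 0.207]), array([0.339, 0.265, 0.207])]
[0.278 0.246 0.207]
[0.397 0.514 0.026]
[0.486 0.504 0.   ]
[0.604 0.465 0.   ]
```

Emit:
jog_arm:
  commands:
    - {"translation": [0, 0, 35], "twist": 0.1}
    - {"translation": [0, 0, 35], "twist": 0.095}
    - {"translation": [30, -40, 0], "twist": 0}
    - {"translation": [30, -40, 0], "twist": 0}
    - {"translation": [30, -40, 0], "twist": 0}
    - {"translation": [30, -40, 0], "twist": 0}
    - {"translation": [30, -40, 0], "twist": 0}
    - {"translation": [30, -40, 0], "twist": 0}
    - {"translation": [30, -40, 0], "twist": 0}
    - {"translation": [30, -40, 0], "twist": 0}
    - {"translation": [20, -44, 0], "twist": 0}
    - {"translation": [20, -44, 0], "twist": 0}
    - {"translation": [20, -44, 0], "twist": 0}
    - {"translation": [20, -44, 0], "twist": 0}
  grip: 0

```text
time: 1.5
ee_pos: [0.4802, 0.1062, 0.2925]
eef_rot: [-0.516, -0.484, 0.484, 0.516]
ft_force: [1.0, -0.3, -0.7]
width: 0.0869
```

```bash
python3 - <<'E'
from h import *
def W(q,m):
    c,s=np.cos(q[2]),np.sin(q[2]); return [q[0]+c*m[0]-s*m[1],q[1]+s*m[0]+c*m[1],m[2]]
d=load('scene0.png'); im=cv2.resize(cv2.imread('pics/scene0.png')[130:330,190:450],None,fx=3,fy=3,interpolation=cv2.INTER_CUBIC)
cab=[.7154,.0858,.1271];mat=[.4769,.0164,-.1269];cl=[.5389,-.2798,-.0415];b=[.5602,-.2855,-.0641]
for q,ms,col in [(cab,[(-.12,-.17,.215),(-.12,-.075,.215),(-.096,.17,.215),(.12,-.17,.215),(.12,.17,.215),(-.12,.168,.207)],(0,0,255)),(mat,[(.075,.095,.004),(.075,-.095,.004),(-.075,-.095,.004),(-.075,.095,.004)],(255,0,0)),(cl,[(.1225,.095,.165),(.1225,-.095,.165),(-.1225,-.095,.165),(-.1225,.095,.165)],(0,255,0)),(b,[(.031,0,.157),(-.031,0,.157)],(0,255,255))]:
    for m in ms:
        p=w2px(d,W(q,m)); cv2.circle(im,tuple(int(round(v)) for v in ((p[0]-190+.5)*3,(p[1]-130+.5)*3)),3,col,-1)
cv2.imwrite('pics/ov.png',im)
s=read_state();print(s['ee_pos'],s['joint_positions'])
E
```

```text
[0.48021747 0.10619539 0.29248102] [-0.70736988 -0.01149993  0.39696842  1.70889382  0.0041876   1.4433292
  1.19603718]
```

View pics/ov.png

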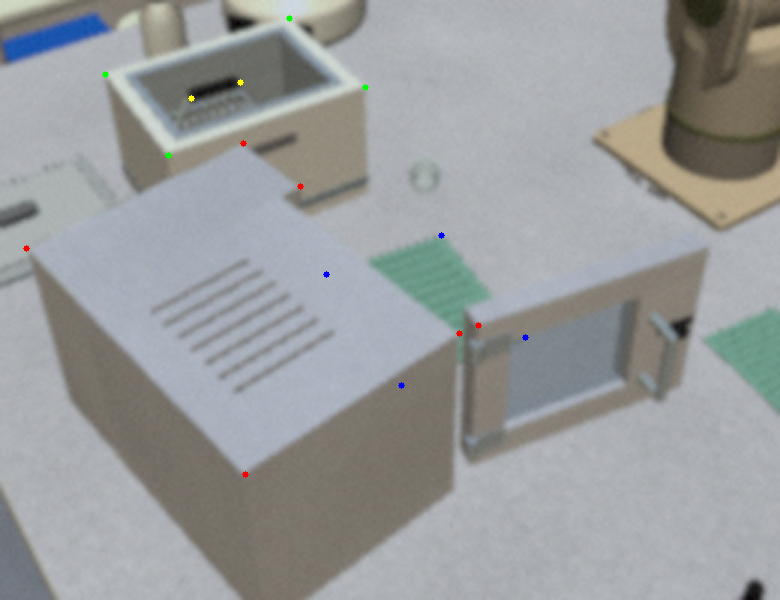

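```bash
python3 - <<'E'
from h import *
d0,d1=load('top0.png'),load('scene0.png')
M=[(-.12,-.17,.215),(-.12,-.075,.215),None,(.12,-.17,.215),(.12,.17,.215)]
p0=cp([(475,280),(372,287),(95,288),(450,30),(80,60)],200,70,3.5)
p1=cp([(240,148),(298,194),(455,339),(33,252),(245,474)],190,130,3)
def f(q):
    c,s=np.cos(q[2]),np.sin(q[2]); r=[]
    for d,px in((d0,p0),(d1,p1)):
        for m,p in zip(M,px):
            if m is None: m=(q[3],.17,.215)
            r+=list(w2px(d,[q[0]+c*m[0]-s*m[1],q[1]+s*m[0]+c*m[1],m[2]])-p)
    return r
R=least_squares(f,[.715,.086,.127,-.1]);print(R.x.round(4),R.fun.reshape(-1,2).round(1).tolist())
E
```

```text
[ 0.7158  0.0875  0.1294 -0.0924] [[1.0, 0.1], [-0.2, 0.9], [-1.6, -0.9], [-0.2, -1.1], [-1.8, -0.9], [0.8, -1.5], [0.7, -2.5], [0.5, -1.0], [-2.4, -1.1], [0.2, 0.4]]
```

Emit:
jog_arm:
  commands:
    - {"translation": [10, -45, 0], "twist": 0}
    - {"translation": [10, -45, 0], "twist": 0}
    - {"translation": [10, -45, 0], "twist": 0}
    - {"translation": [10, -45, 0], "twist": 0}
    - {"translation": [10, -45, 0], "twist": 0}
    - {"translation": [10, -45, 0], "twist": 0}
    - {"translation": [10, -45, 0], "twist": 0}
    - {"translation": [10, -45, 0], "twist": 0}
    - {"translation": [0, -32, 0], "twist": 0}
    - {"translation": [0, 0, 0], "twist": 0}

```text
time: 2.5
ee_pos: [0.5579, -0.2893, 0.2917]
eef_rot: [0.517, 0.481, -0.483, -0.517]
ft_force: [0.4, -0.2, -0.1]
width: 0.0872
```

Emit:
jog_arm:
  commands:
    - {"translation": [2, 4, -30], "twist": 0}
    - {"translation": [0, 0, -40], "twist": 0}
    - {"translation": [0, 0, -40], "twist": 0}
    - {"translation": [0, 0, -20], "twist": 0}
    - {"translation": [0, 0, -14], "twist": 0}
    - {"translation": [0, 0, -10], "twist": 0}
    - {"translation": [0, 0, 0], "twist": 0}
  grip: 0.5

```text
time: 3.2
ee_pos: [0.5618, -0.2794, 0.1379]
eef_rot: [-0.515, -0.484, 0.484, 0.516]
ft_force: [-0.2, -0.3, 0.0]
width: 0.0454
```

```bash
python3 - <<'E'
from h import *
snap('scene','s1.png');snap('top','t1.png')
crop('scene','x',0,0,1,1,1) if 0 else crop('s1.png','s1c.png',210,120,340,220,5)
crop('t1.png','t1c.png',330,120,440,240,5)
E
```

```text
(no output)
```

View pics/s1c.png

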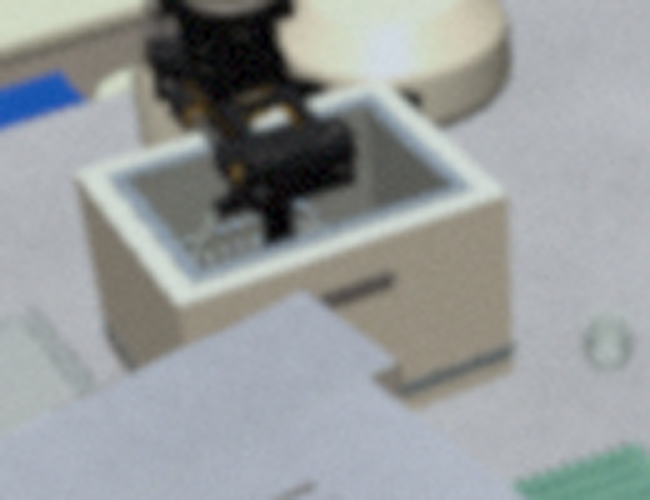

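View pics/s1.png

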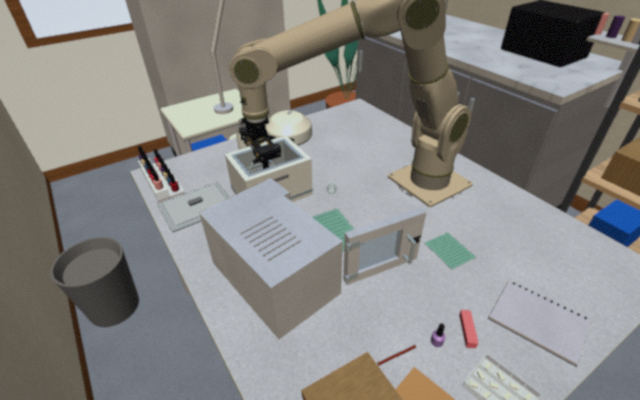

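Emit:
jog_arm:
  commands:
    - {"translation": [-2, -6, 0], "twist": 0}
    - {"translation": [0, 0, 0], "twist": 0}

```text
time: 3.5
ee_pos: [0.5598, -0.2873, 0.1396]
eef_rot: [0.517, 0.484, -0.483, -0.515]
ft_force: [-0.4, -0.1, -0.4]
width: 0.0438
```

Emit:
jog_arm:
  commands:
    - {"translation": [0, 0, 0], "twist": 0}
    - {"translation": [0, 0, 0], "twist": 0}
    - {"translation": [0, 0, 0], "twist": 0}
    - {"translation": [0, 0, 0], "twist": 0}
    - {"translation": [0, 0, 0], "twist": 0}
  grip: 1
  grip_force: 35

```text
time: 4.0
ee_pos: [0.56, -0.2863, 0.1388]
eef_rot: [0.516, 0.484, -0.484, -0.515]
ft_force: [1.0, -2.1, -3.7]
width: 0.0116
```

Emit:
jog_arm:
  commands:
    - {"translation": [0, 0, 8], "twist": 0}
    - {"translation": [0, 0, 15], "twist": 0}
    - {"translation": [0, 0, 20], "twist": 0}
    - {"translation": [0, 0, 20], "twist": 0}
    - {"translation": [0, 0, 20], "twist": 0}
    - {"translation": [0, 0, 20], "twist": 0}
    - {"translation": [0, 0, 20], "twist": 0}
    - {"translation": [0, 0, 10], "twist": 0}
    - {"translation": [0, 0, 0], "twist": 0}
    - {"translation": [0, 0, 0], "twist": 0}

```text
time: 5.0
ee_pos: [0.5597, -0.2856, 0.271]
eef_rot: [-0.515, -0.484, 0.484, 0.516]
ft_force: [-0.2, 1.2, -4.5]
width: 0.0113
```

```bash
python3 - <<'E'
from h import *
snap('scene','s2.png')
crop('s2.png','s2c.png',200,60,360,220,4 if 0 else 3.7)
E
```

```text
(no output)
```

View pics/s2c.png

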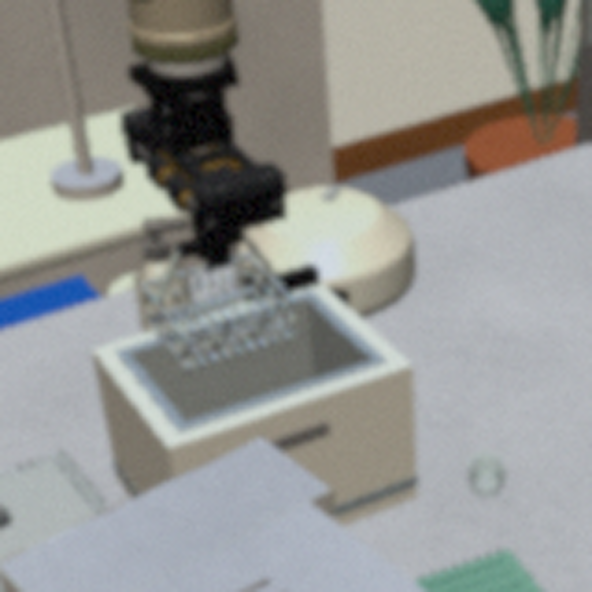

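Emit:
jog_arm:
  commands:
    - {"translation": [-3, 15, 0], "twist": 0.01}
    - {"translation": [-5, 25, 0], "twist": 0.02}
    - {"translation": [-6, 30, 0], "twist": 0.02}
    - {"translation": [-6, 30, 0], "twist": 0.02}
    - {"translation": [-6, 30, 0], "twist": 0.02}
    - {"translation": [-6, 30, 0], "twist": 0.02}
    - {"translation": [-6, 30, 0], "twist": 0.02}
    - {"translation": [-6, 30, -10], "twist": 0.02}
    - {"translation": [-6, 30, -20], "twist": 0.02}
    - {"translation": [-5, 25, -25], "twist": 0.02}
    - {"translation": [-3, 15, -30], "twist": 0}
    - {"translation": [0, 8, -30], "twist": 0}
    - {"translation": [0, 0, -30], "twist": 0}
    - {"translation": [0, 0, -20], "twist": 0}
    - {"translation": [0, 0, -15], "twist": 0}
    - {"translation": [0, 0, 0], "twist": 0}
    - {"translation": [0, 0, 0], "twist": 0}

```text
time: 6.75
ee_pos: [0.5016, 0.012, 0.0915]
eef_rot: [-0.467, -0.53, 0.531, 0.468]
ft_force: [0.4, -0.1, -4.1]
width: 0.0114
```

```bash
python3 - <<'E'
from h import *
snap('top','t3.png'); crop('t3.png','t3c.png',230,100,380,250,4)
print(read_state()['ee_pos'],read_state()['joint_positions'])
E
```

```text
[0.50217242 0.01211829 0.09207468] [-0.58952238  0.19142135  0.52317348  1.9590946  -0.11189872  1.01859064
  1.68135273]
```

View pics/t3c.png

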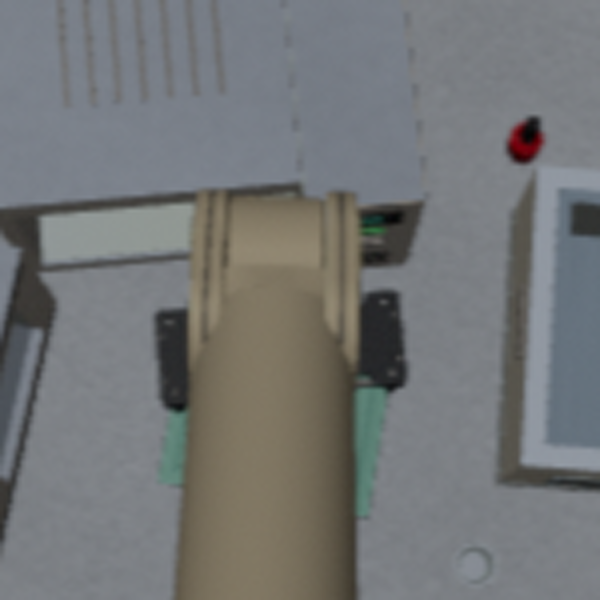

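Emit:
jog_arm:
  commands:
    - {"translation": [0, 0, -6], "twist": 0}
    - {"translation": [0, 0, -5], "twist": 0}
    - {"translation": [0, 0, -4], "twist": 0}
    - {"translation": [0, 0, 0], "twist": 0}
    - {"translation": [0, 0, 0], "twist": 0}

```text
time: 7.3
ee_pos: [0.5019, 0.0122, 0.0766]
eef_rot: [-0.467, -0.53, 0.531, 0.468]
ft_force: [0.4, -0.1, -3.4]
width: 0.0119
```

Emit:
jog_arm:
  commands:
    - {"translation": [0, 0, -2], "twist": 0}
    - {"translation": [0, 0, 0], "twist": 0}
    - {"translation": [0, 0, 0], "twist": 0}

```text
time: 7.6
ee_pos: [0.502, 0.0122, 0.0746]
eef_rot: [0.467, 0.531, -0.531, -0.467]
ft_force: [0.6, 0.0, -4.2]
width: 0.0115
```

Emit:
jog_arm:
  commands:
    - {"translation": [0, 0, -2], "twist": 0}
    - {"translation": [0, 0, 0], "twist": 0}
    - {"translation": [0, 0, 0], "twist": 0}

```text
time: 7.9
ee_pos: [0.5023, 0.0115, 0.0739]
eef_rot: [0.468, 0.531, -0.53, -0.468]
ft_force: [-7.0, -3.1, 14.9]
width: 0.0113
```

Emit:
jog_arm:
  commands:
    - {"translation": [0, 0, 1], "twist": 0}
    - {"translation": [0, 0, 0], "twist": 0}

```text
time: 8.1
ee_pos: [0.5023, 0.0117, 0.074]
eef_rot: [0.468, 0.531, -0.53, -0.467]
ft_force: [-0.9, -4.1, 3.1]
width: 0.0113
```

Emit:
jog_arm:
  commands:
    - {"translation": [0, 0, 0], "twist": 0}
    - {"translation": [0, 0, 0], "twist": 0}
    - {"translation": [0, 0, 0], "twist": 0}
    - {"translation": [0, 0, 0], "twist": 0}
    - {"translation": [0, 0, 20], "twist": 0}
    - {"translation": [0, 0, 30], "twist": 0}
    - {"translation": [0, 0, 40], "twist": 0}
    - {"translation": [-40, -5, 10], "twist": 0}
    - {"translation": [-41, -6, 0], "twist": 0}
    - {"translation": [0, 0, 0], "twist": 0}
  grip: 0.5

```text
time: 9.1
ee_pos: [0.4174, 0.0007, 0.1736]
eef_rot: [0.467, 0.531, -0.53, -0.468]
ft_force: [0.5, -0.3, 1.1]
width: 0.0439
```

```bash
python3 - <<'E'
from h import *
snap('top','t4.png'); crop('t4.png','t4c.png',230,130,380,250,5)
snap('scene','s4.png'); crop('s4.png','s4c.png',250,130,450,290,4)
s=read_state();print(s['ee_pos'],s['joint_positions'],s['eef_rot'])
E
```

```text
[0.42079773 0.00152158 0.17402748] [-0.64269176 -0.13173552  0.50104191  2.05359377  0.06598737  1.20275604
  1.5284333 ] [ 0.46732346  0.53143978 -0.52982    -0.46740915]
```

View pics/t4c.png

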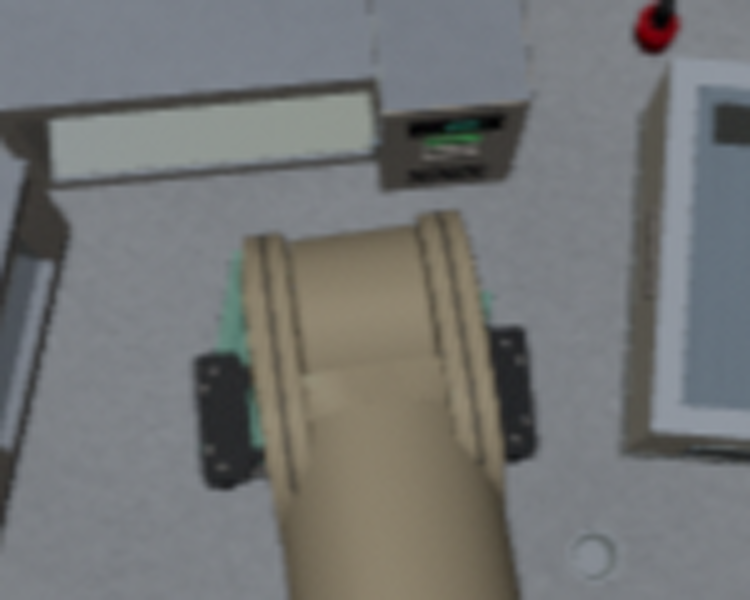

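View pics/s4c.png

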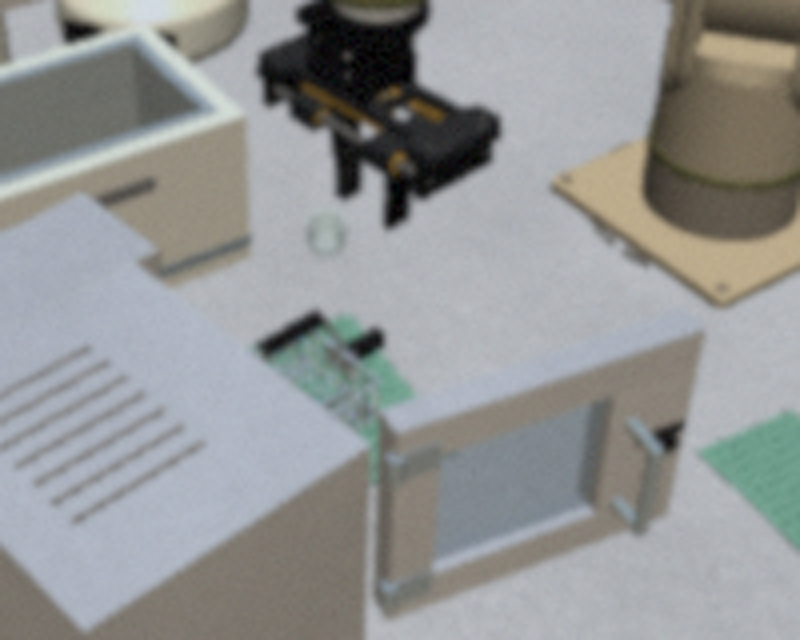

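```bash
python3 - <<'E'
from h import *
d=load('s4.png'); im=cv2.resize(cv2.imread('pics/s4.png')[180:260,300:370],None,fx=8,fy=8,interpolation=cv2.INTER_CUBIC)
cv2.imwrite('pics/s4d.png',im)
q=[.502,.012,.128];c,s=np.cos(q[2]),np.sin(q[2])
for m in [(.031,0,.093),(-.031,0,.093),(-.1,0,.032),(-.082,0,.032),(-.057,0,.032),(-.055,.05,.044),(-.055,-.05,.044),(.055,.05,.044)]:
    p=w2px(d,[q[0]+c*m[0]-s*m[1],q[1]+s*m[0]+c*m[1],m[2]]); P=(int((p[0]-300+.5)*8),int((p[1]-180+.5)*8)); print(m,P)
    cv2.circle(im,P,4,(0,0,255),-1)
cv2.imwrite('pics/s4e.png',im)
E
```

```text
(0.031, 0, 0.093) (128, 302)
(-0.031, 0, 0.093) (246, 233)
(-0.1, 0, 0.032) (366, 272)
(-0.082, 0, 0.032) (335, 291)
(-0.057, 0, 0.032) (292, 318)
(-0.055, 0.05, 0.044) (373, 359)
(-0.055, -0.05, 0.044) (208, 240)
(0.055, 0.05, 0.044) (168, 488)
```

View pics/s4e.png

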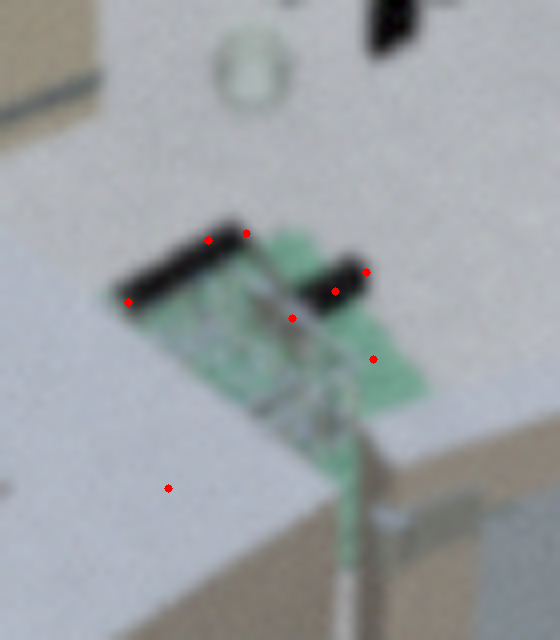

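Emit:
jog_arm:
  commands:
    - {"translation": [0, 0, -30], "twist": 0}
    - {"translation": [0, 0, -40], "twist": 0}
    - {"translation": [0, 0, -40], "twist": 0}
    - {"translation": [0, 0, -25], "twist": 0}
    - {"translation": [0, 0, -15], "twist": 0}
    - {"translation": [0, 0, -11], "twist": 0}
    - {"translation": [0, 0, 0], "twist": 0}
    - {"translation": [0, 0, 0], "twist": 0}

```text
time: 10.0
ee_pos: [0.4216, 0.0011, 0.0129]
eef_rot: [-0.468, -0.53, 0.531, 0.467]
ft_force: [-0.1, -0.1, -0.1]
width: 0.0434
```

Emit:
jog_arm:
  commands:
    - {"translation": [0, 0, 0], "twist": 0}
    - {"translation": [0, 0, 0], "twist": 0}
    - {"translation": [0, 0, 0], "twist": 0}
    - {"translation": [0, 0, 0], "twist": 0}
    - {"translation": [0, 0, 0], "twist": 0}
  grip: 1
  grip_force: 60

```text
time: 10.5
ee_pos: [0.421, 0.0013, 0.0128]
eef_rot: [0.467, 0.531, -0.53, -0.467]
ft_force: [-0.4, -0.2, 2.9]
width: 0.0133
```

Emit:
jog_arm:
  commands:
    - {"translation": [0, 0, 6], "twist": 0}
    - {"translation": [0, 0, 10], "twist": 0}
    - {"translation": [0, 0, 12], "twist": 0}
    - {"translation": [0, 0, 12], "twist": 0}
    - {"translation": [0, 0, 0], "twist": 0}
    - {"translation": [0, 0, 0], "twist": 0}

```text
time: 11.1
ee_pos: [0.4209, 0.0013, 0.0527]
eef_rot: [0.467, 0.531, -0.53, -0.467]
ft_force: [0.4, 0.6, -4.2]
width: 0.0133
```

```bash
python3 - <<'E'
from h import *
snap('scene','s5.png'); crop('s5.png','s5c.png',290,130,400,250,5)
s=read_state();print(s['ee_pos'],s['torque'],s['ft_force'])
E
```

```text
[0.42055499 0.00122377 0.05231549] [-0.04997208  0.34294793 -0.00248321] [ 0.69938111  0.04891081 -4.18245565]
```

View pics/s5c.png

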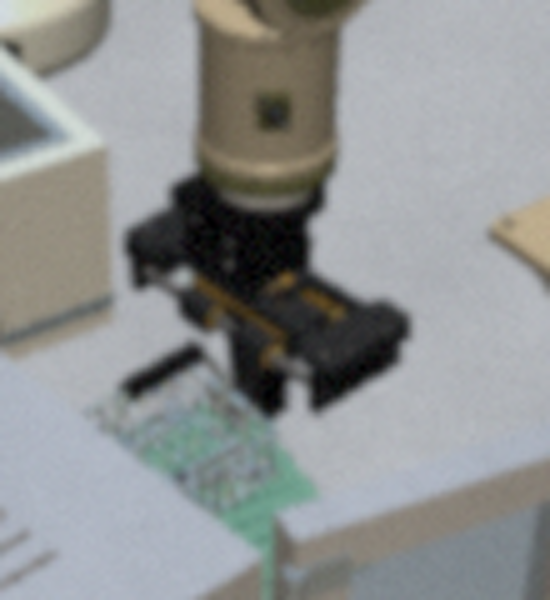

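```bash
python3 - <<'E'
from h import *
d=load('s5.png'); im=cv2.resize(cv2.imread('pics/s5.png')[180:260,290:370],None,fx=7,fy=7,interpolation=cv2.INTER_CUBIC)
q=[.502,.012,.128];c,s=np.cos(q[2]),np.sin(q[2])
for th,col in((0,(0,0,255)),(.1,(0,255,255))):
  for m in [(.031,0,.089),(-.031,0,.089),(.055,-.05,.0),(-.055,.05,.0),(-.055,.05,.04)]:
    x,z=m[0]+.082,m[2]-.028; x,z=x*np.cos(th)+z*np.sin(th)-.082,-x*np.sin(th)+z*np.cos(th)+.028
    p=w2px(d,[q[0]+c*x-s*m[1],q[1]+s*x+c*m[1],z+.0435]); P=(int((p[0]-290+.5)*7),int((p[1]-180+.5)*7))
    cv2.circle(im,P,3,col,-1)
cv2.imwrite('pics/s5e.png',im)
E
```

```text
(no output)
```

View pics/s5e.png

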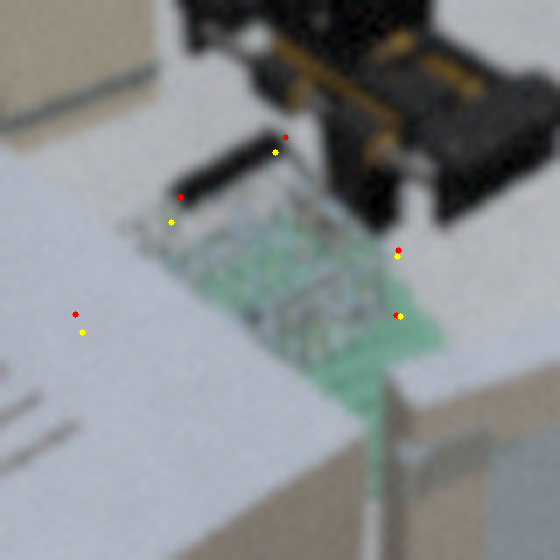

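Emit:
jog_arm:
  commands:
    - {"translation": [-2, 12, 0], "twist": 0}
    - {"translation": [-3, 24, 0], "twist": 0}
    - {"translation": [-3, 24, 0], "twist": 0}
    - {"translation": [0, 17, 0], "twist": 0}
    - {"translation": [10, 8.5, 0], "twist": 0}
    - {"translation": [20, 2.6, 0], "twist": 0}
    - {"translation": [20, 2.6, 0], "twist": 0}
    - {"translation": [20, 2.6, 0], "twist": 0}
    - {"translation": [20, 2.6, 0], "twist": 0}
    - {"translation": [15, 2, 0], "twist": 0}
    - {"translation": [10, 1, 0], "twist": 0}
    - {"translation": [0, 0, 0], "twist": 0}
    - {"translation": [0, 0, 0], "twist": 0}

```text
time: 12.45
ee_pos: [0.5274, 0.0996, 0.052]
eef_rot: [-0.467, -0.53, 0.531, 0.468]
ft_force: [-0.8, 0.3, -3.3]
width: 0.0131
```

```bash
cat >> h.py <<'E'
CAB=[.716,.087,.128]
def tocab(p):
    c,s=np.cos(CAB[2]),np.sin(CAB[2]); dx,dy=p[0]-CAB[0],p[1]-CAB[1]; return np.array([c*dx+s*dy,-s*dx+c*dy])*1000
def both(n):
    snap('top','t%s.png'%n); crop('t%s.png'%n,'t%sc.png'%n,200,90,350,240,4); snap('scene','s%s.png'%n); crop('s%s.png'%n,'s%sc.png'%n,250,130,450,290,4)
    s=read_state();print(s['time'],s['ee_pos'],tocab(s['ee_pos']),s['ft_force'],s['torque'],s['width'])
E
python3 - <<'E'
from h import *
both('6')
E
```

```text
12.55 [0.52716033 0.09989082 0.0523623 ] [-185.64928421   36.89089023] [ 0.48551162  0.02973161 -3.45404206] [ 0.00898703  0.35406557 -0.03810978] 0.013306798136958696
```

View pics/t6c.png

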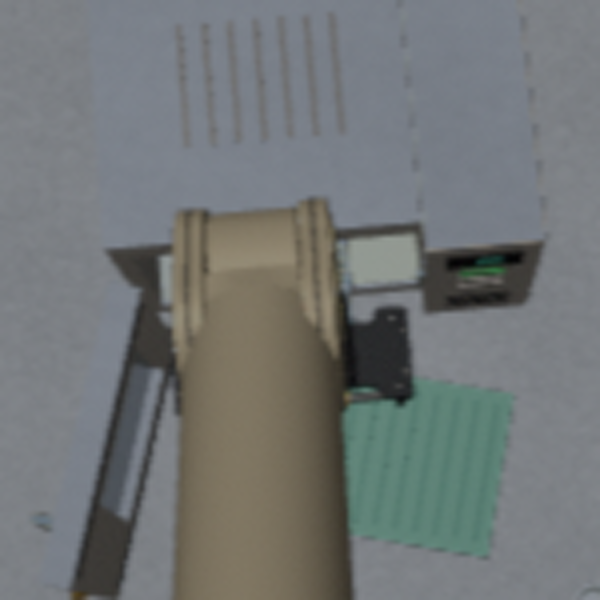

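View pics/s6c.png

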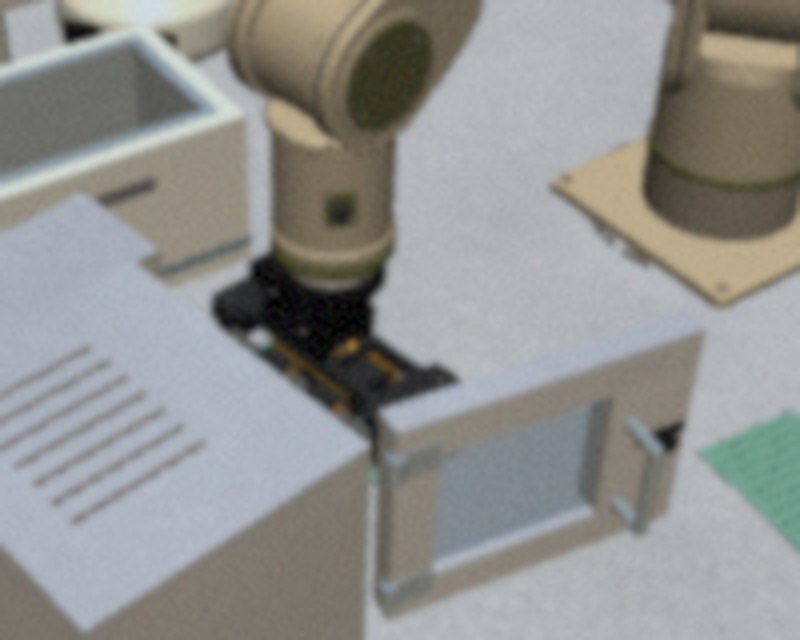

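Emit:
jog_arm:
  commands:
    - {"translation": [15, 2, 0], "twist": 0}
    - {"translation": [15, 2, 0], "twist": 0}
    - {"translation": [9, 1, 0], "twist": 0}
    - {"translation": [0, 0, 0], "twist": 0}
    - {"translation": [0, 0, 0], "twist": 0}

```text
time: 13.05
ee_pos: [0.5662, 0.1049, 0.0524]
eef_rot: [-0.467, -0.53, 0.531, 0.468]
ft_force: [-0.8, 0.4, -3.4]
width: 0.0134
```

Emit:
jog_arm:
  commands:
    - {"translation": [3, 0.4, 0], "twist": 0}
    - {"translation": [3, 0.4, 0], "twist": 0}
    - {"translation": [0, 0, 0], "twist": 0}

```text
time: 13.35
ee_pos: [0.5732, 0.106, 0.0527]
eef_rot: [0.467, 0.531, -0.53, -0.467]
ft_force: [0.5, -0.3, -4.4]
width: 0.0133
```

```bash
python3 - <<'E'
from h import *
both('7')
E
```

```text
13.45 [0.57289073 0.10587862 0.05258646] [-139.52864859   36.99218661] [-0.49513926 -0.20095617 -4.10449441] [-0.03834768  0.38292073 -0.01086133] 0.01341831384146056
```

View pics/s7c.png

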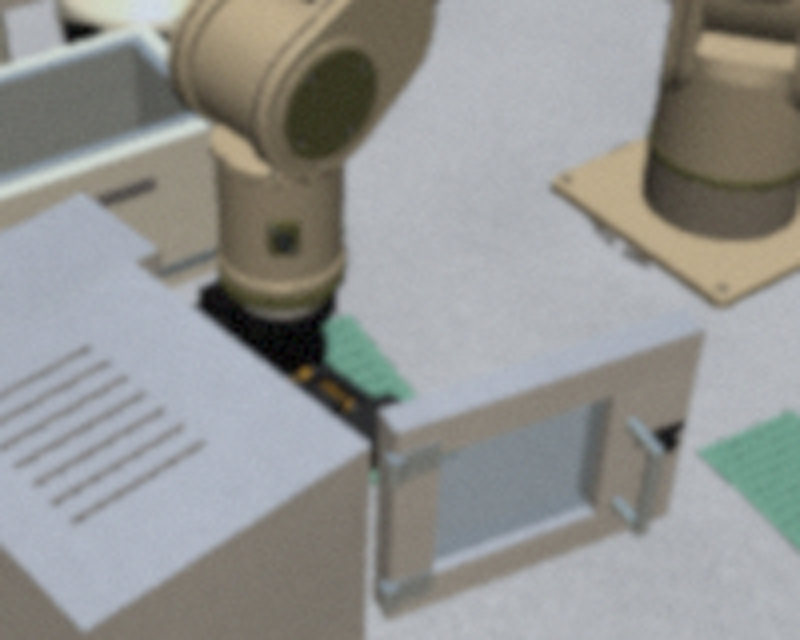

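View pics/t7c.png

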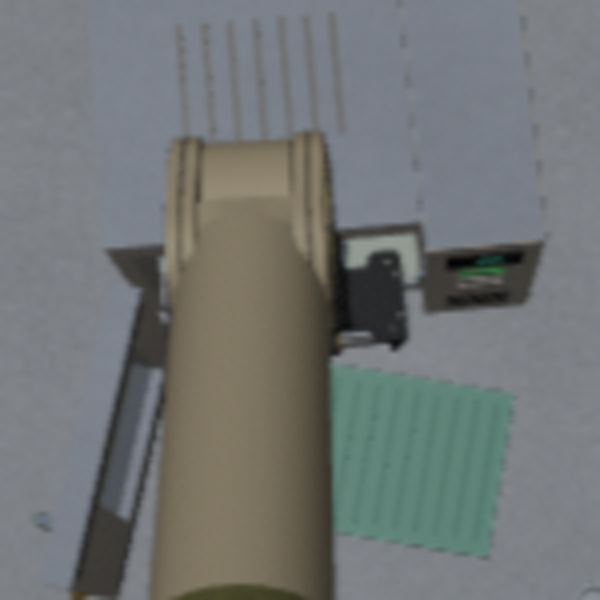

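Emit:
jog_arm:
  commands:
    - {"translation": [2, 0.2, 0], "twist": 0}
    - {"translation": [0, 0, 0], "twist": 0}

```text
time: 13.65
ee_pos: [0.5752, 0.1061, 0.0526]
eef_rot: [0.468, 0.531, -0.53, -0.467]
ft_force: [-0.7, 0.1, -3.7]
width: 0.0131
```

Emit:
jog_arm:
  commands:
    - {"translation": [2, 0.3, 0], "twist": 0}
    - {"translation": [0, 0, 0], "twist": 0}

```text
time: 13.85
ee_pos: [0.5772, 0.1064, 0.0526]
eef_rot: [0.468, 0.531, -0.53, -0.467]
ft_force: [0.5, -0.5, -3.2]
width: 0.0135
```

Emit:
jog_arm:
  commands:
    - {"translation": [2, 0.2, 0], "twist": 0}
    - {"translation": [0, 0, 0], "twist": 0}

```text
time: 14.05
ee_pos: [0.5786, 0.1066, 0.0524]
eef_rot: [-0.467, -0.53, 0.531, 0.468]
ft_force: [-2.8, -0.1, -4.0]
width: 0.0135
```

Emit:
jog_arm:
  commands:
    - {"translation": [-3, -0.4, 0], "twist": 0}
    - {"translation": [0, 0, -5], "twist": 0}
    - {"translation": [0, 0, -5], "twist": 0}
    - {"translation": [0, 0, 0], "twist": 0}

```text
time: 14.45
ee_pos: [0.5754, 0.1062, 0.0416]
eef_rot: [-0.467, -0.53, 0.531, 0.468]
ft_force: [-1.3, 0.3, -3.9]
width: 0.0136
```

Emit:
jog_arm:
  commands:
    - {"translation": [0, 0, -2], "twist": 0}
    - {"translation": [0, 0, 0], "twist": 0}

```text
time: 14.65
ee_pos: [0.576, 0.1062, 0.0404]
eef_rot: [0.468, 0.531, -0.531, -0.467]
ft_force: [-0.1, 0.5, -3.2]
width: 0.0135
```

Emit:
jog_arm:
  commands:
    - {"translation": [0, 0, -1], "twist": 0}
    - {"translation": [0, 0, 0], "twist": 0}

```text
time: 14.85
ee_pos: [0.5761, 0.1062, 0.0397]
eef_rot: [0.468, 0.531, -0.53, -0.467]
ft_force: [-1.0, 0.1, -2.2]
width: 0.0133
```

Emit:
jog_arm:
  commands:
    - {"translation": [0, 0, -1], "twist": 0}
    - {"translation": [0, 0, 0], "twist": 0}

```text
time: 15.05
ee_pos: [0.5761, 0.1062, 0.0389]
eef_rot: [0.468, 0.531, -0.53, -0.467]
ft_force: [-0.7, -0.3, 0.5]
width: 0.0132
```

```bash
python3 - <<'E'
from h import *
s=read_state();print(s['ee_pos'],tocab(s['ee_pos']),s['ft_force'],s['torque'])
E
```

```text
[0.5761243  0.10623052 0.03887432] [-136.2766111    36.92844002] [-0.73243932 -0.34983068  0.5023192 ] [-0.0439395   0.31813777  0.03035408]
```

Emit:
jog_arm:
  commands:
    - {"translation": [0, 0, 0], "twist": 0}
    - {"translation": [0, 0, 0], "twist": 0}
    - {"translation": [0, 0, 0], "twist": 0}
  grip: 0.5

```text
time: 15.35
ee_pos: [0.5762, 0.1063, 0.0388]
eef_rot: [0.468, 0.531, -0.53, -0.467]
ft_force: [-0.1, -0.1, -0.2]
width: 0.0295
```

```bash
python3 - <<'E'
from h import *
for n,p in(('s7.png',(.573,.106,.0525)),('s5.png',(.4207,.0012,.0523)),('s4.png',(.4208,.0015,.174))):
    d=load(n); print(n,[(round(h,3),w2px(d,[p[0],p[1],p[2]+h]).round(1).tolist()) for h in np.arange(.06,.26,.02)])
crop('s4.png','s4g.png',290,60,390,200,4.2)
E
```

```text
s7.png [(np.float64(0.06), [320.9, 234.6]), (np.float64(0.08), [320.8, 229.6]), (np.float64(0.1), [320.7, 224.4]), (np.float64(0.12), [320.6, 219.2]), (np.float64(0.14), [320.5, 213.8]), (np.float64(0.16), [320.4, 208.3]), (np.float64(0.18), [320.3, 202.6]), (np.float64(0.2), [320.2, 196.8]), (np.float64(0.22), [320.1, 190.9]), (np.float64(0.24), [320.0, 184.8])]
s5.png [(np.float64(0.06), [341.9, 197.3]), (np.float64(0.08), [342.0, 192.4]), (np.float64(0.1), [342.2, 187.4]), (np.float64(0.12), [342.3, 182.3]), (np.float64(0.14), [342.4, 177.2]), (np.float64(0.16), [342.6, 171.9]), (np.float64(0.18), [342.7, 166.5]), (np.float64(0.2), [342.9, 160.9]), (np.float64(0.22), [343.0, 155.3]), (np.float64(0.24), [343.2, 149.5])]
s4.png [(np.float64(0.06), [342.8, 166.0]), (np.float64(0.08), [342.9, 160.5]), (np.float64(0.1), [343.1, 154.9]), (np.float64(0.12), [343.2, 149.1]), (np.float64(0.14), [343.4, 143.2]), (np.float64(0.16), [343.6, 137.1]), (np.float64(0.18), [343.7, 130.9]), (np.float64(0.2), [343.9, 124.6]), (np.float64(0.22), [344.1, 118.1]), (np.float64(0.24), [344.3, 111.5])]
```

View pics/s4g.png

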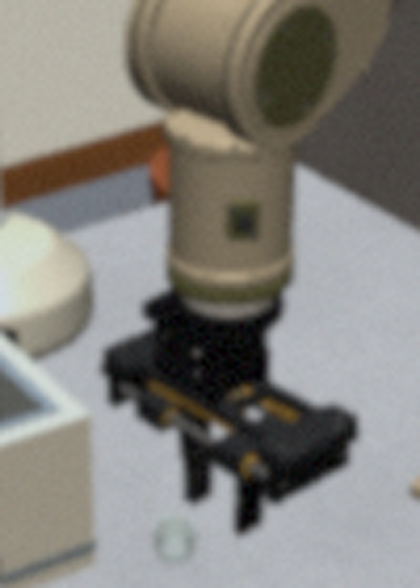

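Emit:
jog_arm:
  commands:
    - {"translation": [0, 0, 0], "twist": 0}
    - {"translation": [-5, -0.6, 0], "twist": 0}
    - {"translation": [-10, -1.3, 0], "twist": 0}
    - {"translation": [-15, -1.9, 0], "twist": 0}
    - {"translation": [-20, -2.6, 0], "twist": 0}
    - {"translation": [-20, -2.6, 0], "twist": 0}
    - {"translation": [-20, -2.6, 0], "twist": 0}
    - {"translation": [-20, -2.6, 0], "twist": 0}
    - {"translation": [0, 0, 0], "twist": 0}

```text
time: 16.25
ee_pos: [0.463, 0.0917, 0.0382]
eef_rot: [-0.467, -0.53, 0.531, 0.468]
ft_force: [-0.5, 0.0, 0.6]
width: 0.0434
```

```bash
python3 - <<'E'
from h import *
both('8')
E
```

```text
16.35 [0.46573246 0.09227803 0.0388411 ] [-247.54640338   37.18168874] [1.18426652 0.68104506 0.74606581] [0.03217253 0.04850559 0.04173583] 0.0434949301503612
```

View pics/t8c.png

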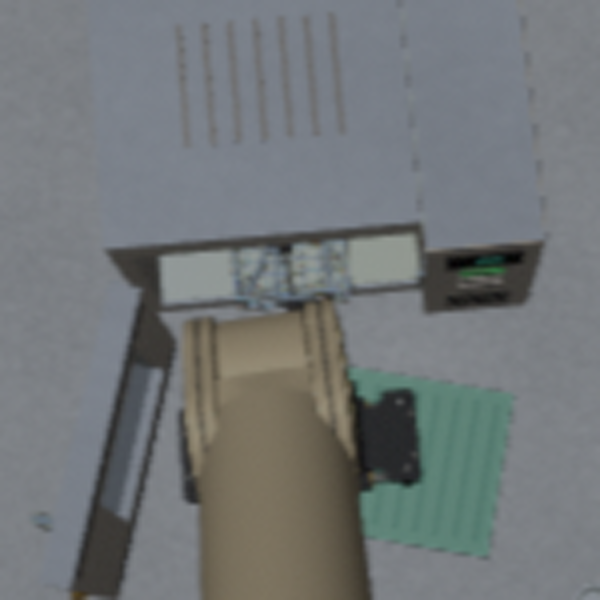

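Emit:
jog_arm:
  commands:
    - {"translation": [-5, 0, 0], "twist": -0.143}
    - {"translation": [-5, 0, 0], "twist": -0.143}
    - {"translation": [0, 0, 0], "twist": -0.143}
    - {"translation": [0, 0, 0], "twist": -0.143}
    - {"translation": [0, 0, 0], "twist": -0.143}
    - {"translation": [0, 0, 0], "twist": -0.143}
    - {"translation": [0, 0, 0], "twist": -0.143}
    - {"translation": [0, 0, 0], "twist": -0.143}
    - {"translation": [0, 0, 0], "twist": -0.143}
    - {"translation": [0, 0, 0], "twist": -0.143}
    - {"translation": [0, 0, 0], "twist": -0.141}
    - {"translation": [0, 0, 0], "twist": 0}
  grip: 0

```text
time: 17.55
ee_pos: [0.4566, 0.0921, 0.0387]
eef_rot: [0.706, 0.044, -0.043, -0.706]
ft_force: [0.2, -0.7, 0.3]
width: 0.0873
```

```bash
python3 - <<'E'
from h import *
both('9')
from scipy.spatial.transform import Rotation as R
s=read_state(); X=R.from_quat(s['eef_rot']).as_matrix()[:,0]; print(np.arctan2(X[1],X[0])-.128, s['joint_positions'])
E
```

```text
17.65 [0.45637722 0.09207893 0.03862788] [-256.85052473   38.1784296 ] [-1.06221688 -0.28590203 -0.43560445] [-0.12142565  0.0433334   0.07075968] 0.0868417955057095
0.0024002995882984324 [-0.92101325  0.2110178   0.68205288  2.09671388 -0.17066264  0.88680386
 -0.01110147]
```

View pics/s9c.png

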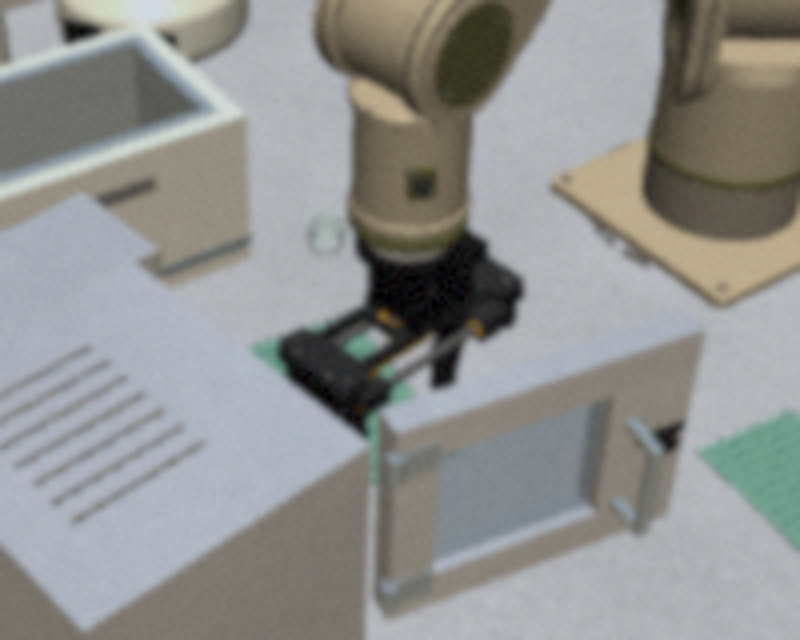

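View pics/t9c.png

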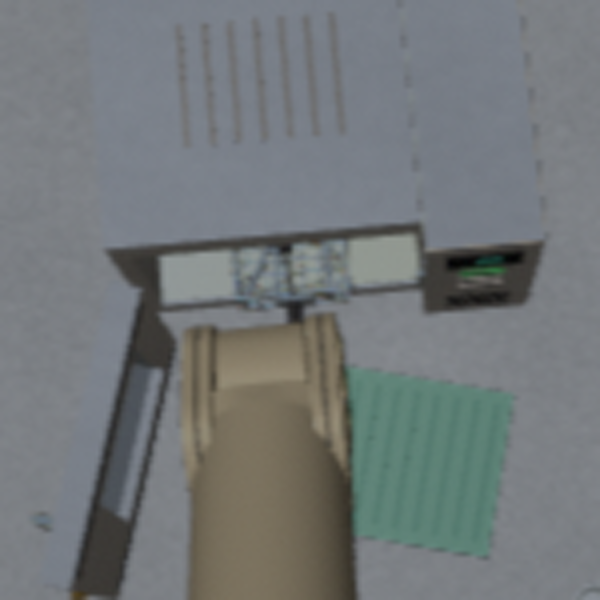

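Emit:
jog_arm:
  commands:
    - {"translation": [12, 1.5, 0], "twist": 0}
    - {"translation": [12, 1.5, 0], "twist": 0}
    - {"translation": [10, 1.2, 0], "twist": 0}
    - {"translation": [5, 0.6, 0], "twist": 0}
    - {"translation": [5, 0.6, 0], "twist": 0}
    - {"translation": [5, 0.6, 0], "twist": 0}
    - {"translation": [5, 0.6, 0], "twist": 0}
    - {"translation": [0, 0, 0], "twist": 0}

```text
time: 18.45
ee_pos: [0.5101, 0.0986, 0.0385]
eef_rot: [0.706, 0.044, -0.045, -0.706]
ft_force: [-0.1, -0.4, -1.1]
width: 0.087
```

Emit:
jog_arm:
  commands:
    - {"translation": [4, 0.5, 0], "twist": 0}
    - {"translation": [4, 0.5, 0], "twist": 0}
    - {"translation": [0, 0, 0], "twist": 0}

```text
time: 18.75
ee_pos: [0.5185, 0.0997, 0.0386]
eef_rot: [0.706, 0.045, -0.044, -0.706]
ft_force: [-0.4, 0.5, -1.0]
width: 0.087
```

Emit:
jog_arm:
  commands:
    - {"translation": [2, 0.3, 0], "twist": 0}
    - {"translation": [2, 0.3, 0], "twist": 0}
    - {"translation": [0, 0, 0], "twist": 0}

```text
time: 19.05
ee_pos: [0.5221, 0.1002, 0.0386]
eef_rot: [0.706, 0.045, -0.044, -0.706]
ft_force: [-1.3, -0.1, 0.5]
width: 0.0869
```

```bash
python3 - <<'E'
from h import *
both('10')
E
```

```text
19.15 [0.52213136 0.10022999 0.03859617] [-190.59382186   37.86923546] [-1.14770975  0.32939549 -0.93796678] [-0.06916745  0.28454422 -0.01956515] 0.08722838825729952
```

View pics/t10c.png

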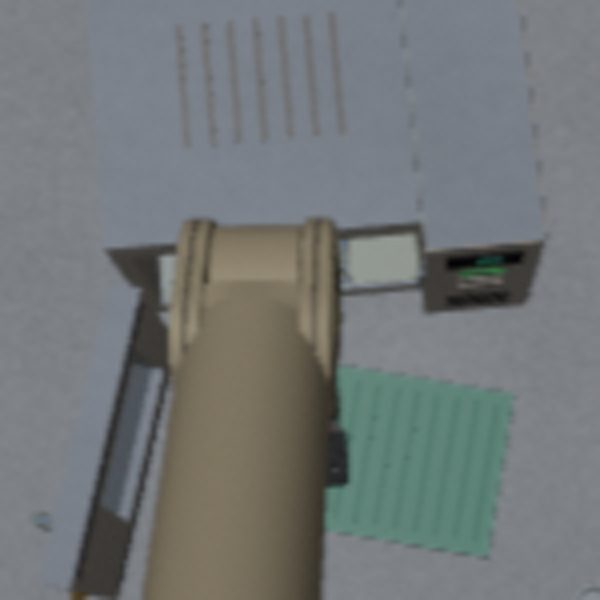

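Emit:
jog_arm:
  commands:
    - {"translation": [2, 0.3, 0], "twist": 0}
    - {"translation": [2, 0.3, 0], "twist": 0}
    - {"translation": [0, 0, 0], "twist": 0}

```text
time: 19.45
ee_pos: [0.5262, 0.1009, 0.0386]
eef_rot: [0.706, 0.045, -0.044, -0.706]
ft_force: [-2.0, -0.1, 0.5]
width: 0.0869
```

Emit:
jog_arm:
  commands:
    - {"translation": [2, 0.3, 0], "twist": 0}
    - {"translation": [2, 0.3, 0], "twist": 0}
    - {"translation": [0, 0, 0], "twist": 0}

```text
time: 19.75
ee_pos: [0.5303, 0.1014, 0.0386]
eef_rot: [0.706, 0.045, -0.044, -0.706]
ft_force: [-1.5, 0.2, -0.1]
width: 0.0873
```

Emit:
jog_arm:
  commands:
    - {"translation": [3, 0.4, 0], "twist": 0}
    - {"translation": [3, 0.4, 0], "twist": 0}
    - {"translation": [0, 0, 0], "twist": 0}

```text
time: 20.05
ee_pos: [0.5366, 0.1023, 0.0386]
eef_rot: [0.706, 0.045, -0.044, -0.706]
ft_force: [-1.4, 0.0, -0.7]
width: 0.0872
```

Emit:
jog_arm:
  commands:
    - {"translation": [3, 0.4, 0], "twist": 0}
    - {"translation": [3, 0.4, 0], "twist": 0}
    - {"translation": [0, 0, 0], "twist": 0}

```text
time: 20.35
ee_pos: [0.5425, 0.1031, 0.0386]
eef_rot: [0.706, 0.045, -0.044, -0.706]
ft_force: [-0.5, -0.2, 0.1]
width: 0.0873
```

Emit:
jog_arm:
  commands:
    - {"translation": [4, 0.5, 0], "twist": 0}
    - {"translation": [4, 0.5, 0], "twist": 0}
    - {"translation": [0, 0, 0], "twist": 0}

```text
time: 20.65
ee_pos: [0.5507, 0.1041, 0.0386]
eef_rot: [0.706, 0.045, -0.044, -0.706]
ft_force: [-1.5, 0.3, -0.0]
width: 0.0872
```

Emit:
jog_arm:
  commands:
    - {"translation": [4, 0.5, 0], "twist": 0}
    - {"translation": [3, 0.4, 0], "twist": 0}
    - {"translation": [0, 0, 0], "twist": 0}

```text
time: 20.95
ee_pos: [0.5575, 0.105, 0.0386]
eef_rot: [0.706, 0.045, -0.044, -0.706]
ft_force: [-0.6, -1.1, -0.0]
width: 0.0867
```

Emit:
jog_arm:
  commands:
    - {"translation": [3, 0.4, 0], "twist": 0}
    - {"translation": [3, 0.4, 0], "twist": 0}
    - {"translation": [0, 0, 0], "twist": 0}

```text
time: 21.25
ee_pos: [0.5635, 0.1058, 0.0386]
eef_rot: [0.706, 0.045, -0.044, -0.706]
ft_force: [-1.6, 0.4, 1.5]
width: 0.087
```

Emit:
jog_arm:
  commands:
    - {"translation": [2, 0.3, 0], "twist": 0}
    - {"translation": [2, 0.2, 0], "twist": 0}
    - {"translation": [0, 0, 0], "twist": 0}

```text
time: 21.55
ee_pos: [0.5672, 0.1063, 0.0386]
eef_rot: [0.706, 0.045, -0.044, -0.706]
ft_force: [-2.0, -0.3, 1.6]
width: 0.0868
```

```bash
python3 - <<'E'
from h import *
both('11')
E
```

```text
21.65 [0.5671813  0.10626413 0.03859863] [-145.14215731   38.10335029] [-1.7976285   0.20215676  0.85072244] [-0.18853918  0.29883717 -0.00551332] 0.08759738144067707
```

View pics/s11c.png

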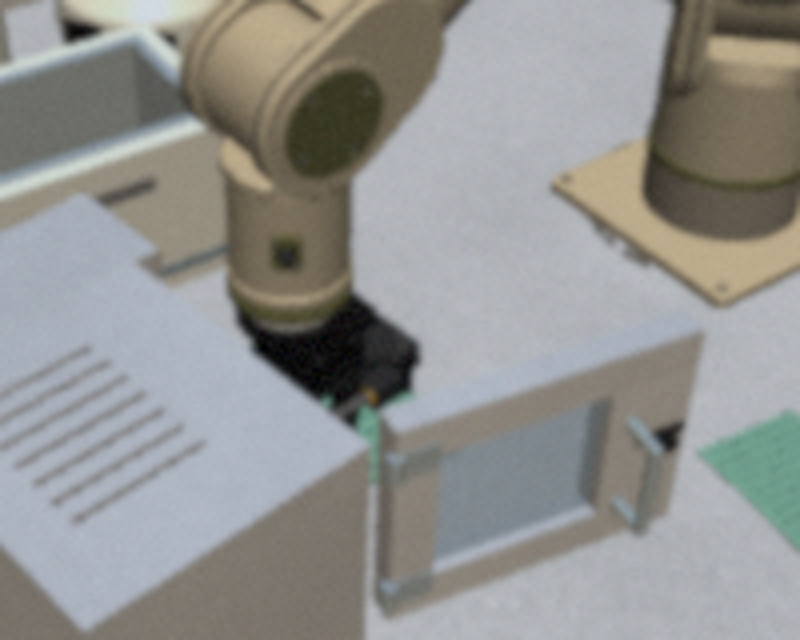

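Emit:
jog_arm:
  commands:
    - {"translation": [2, 0.3, 0], "twist": 0}
    - {"translation": [1, 0.1, 0], "twist": 0}
    - {"translation": [0, 0, 0], "twist": 0}

```text
time: 21.95
ee_pos: [0.57, 0.1066, 0.0386]
eef_rot: [0.706, 0.045, -0.044, -0.706]
ft_force: [-3.0, -0.1, 1.9]
width: 0.0871
```

Emit:
jog_arm:
  commands:
    - {"translation": [-5, -0.6, 0], "twist": 0}
    - {"translation": [-10, -1.3, 0], "twist": 0}
    - {"translation": [-20, -2.6, 0], "twist": 0}
    - {"translation": [-25, -3.2, 0], "twist": 0}
    - {"translation": [-25, -3.2, 0], "twist": 0}
    - {"translation": [-25, -3.2, 0], "twist": 0}
    - {"translation": [-15, -1.9, 0], "twist": 0}
    - {"translation": [0, 0, 0], "twist": 0}

```text
time: 22.75
ee_pos: [0.4427, 0.0907, 0.0383]
eef_rot: [-0.705, -0.044, 0.045, 0.706]
ft_force: [-0.1, -0.3, -0.2]
width: 0.0872
```

```bash
python3 - <<'E'
from h import *
both('12')
crop('t12.png','t12d.png',230,140,310,180,9)
d=load('t12.png')
for x in(5,10,15,20): 
    c,s=np.cos(.128),np.sin(.128); X=(x-100)/1000;Y=.037; print(x,[((w2px(d,[.716+c*X-s*y,.087+s*X+c*y,.066])-[230,140]+.5)*9).round() for y in(Y-.007,Y+.007)])
E
```

```text
22.85 [0.44525654 0.0910571  0.03890198] [-268.01066966   38.58451403] [-0.15323473  0.22998482 -0.58416956] [-0.09740799  0.01124694 -0.01115588] 0.08697358178617992
5 [array([407., 185.]), array([371., 188.])]
10 [array([406., 173.]), array([369., 176.])]
15 [array([405., 160.]), array([368., 163.])]
20 [array([404., 148.]), array([367., 151.])]
```

View pics/t12d.png

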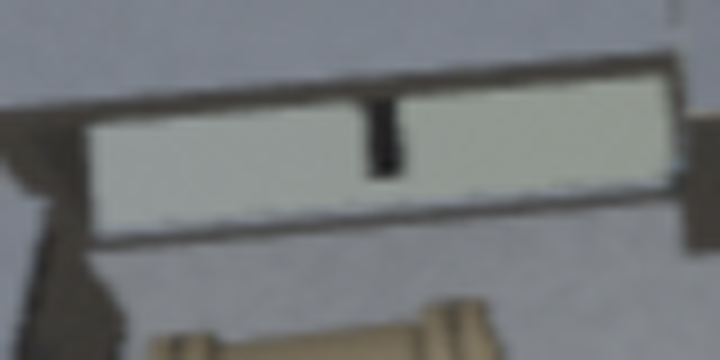

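```bash
python3 - <<'E'
from h import *
d=load('t12.png');c,s=np.cos(.128),np.sin(.128)
for X,z in((-.096,.03),(-.12,.03),(-.09,.05),(-.085,.05),(-.080,.05)):
    print(X,z,((w2px(d,[.716+c*X-s*.037,.087+s*X+c*.037,z])-[230,140]+.5)*9).round())
E
```

```text
-0.096 0.03 [396. 212.]
-0.12 0.03 [401. 271.]
-0.09 0.05 [391. 185.]
-0.085 0.05 [390. 172.]
-0.08 0.05 [389. 160.]
```

```bash
python3 - <<'E'
from h import *
c,s=np.cos(.128),np.sin(.128)
def P(a,r=205,extra=0):
    n=np.array([-np.cos(a),np.sin(a)]); t=np.array([-np.sin(a),-np.cos(a)])
    off=15*abs(n[0])+9.5*abs(n[1])+extra
    q=np.array([-120,168])+r*t+off*n
    return np.array([716+c*q[0]-s*q[1],87+s*q[0]+c*q[1]])
p=np.array(read_state()['ee_pos'])*1000;print(p)
print('start',P(1.81,extra=30))
prev=P(1.81,extra=30)
for a in list(np.arange(1.8,.05,-.1))+[.1,.05,0]:
    q=P(a);print(round(a,2),q.round(1),(q-prev).round(1));prev=q
E
```

```text
[445.25653516  91.05709511  38.90197828]
start [376.55048254 303.57650647]
1.8 [372.9 271.6] [ -3.7 -32. ]
1.7 [370.6 249.9] [ -2.3 -21.7]
1.6 [370.6 228. ] [  0.  -21.9]
1.5 [372.5 208.2] [  1.9 -19.8]
1.4 [376.1 189.3] [  3.6 -18.8]
1.3 [381.5 170.8] [  5.4 -18.5]
1.2 [388.7 152.8] [  7.2 -18. ]
1.1 [397.6 135.4] [  8.9 -17.4]
1.0 [408.2 118.8] [ 10.6 -16.6]
0.9 [420.5 103.1] [ 12.3 -15.6]
0.8 [434.4  88.6] [ 13.9 -14.5]
0.7 [449.8  75.5] [ 15.4 -13.2]
0.6 [466.5  63.8] [ 16.8 -11.7]
0.5 [484.5  53.8] [ 18. -10.]
0.4 [503.6  45.5] [19.1 -8.2]
0.3 [523.6  39.3] [20.  -6.3]
0.2 [544.2  35. ] [20.7 -4.2]
0.1 [565.4  32.9] [21.2 -2.1]
0.1 [565.4  32.9] [-0. -0.]
0.05 [576.1  32.7] [10.7 -0.2]
0 [586.8  33.1] [10.7  0.3]
```

Emit:
jog_arm:
  commands:
    - {"translation": [0, 0, 40], "twist": 0}
    - {"translation": [0, 0, 45], "twist": 0}
    - {"translation": [0, 0, 45], "twist": 0}
    - {"translation": [0, 0, 45], "twist": 0}
    - {"translation": [-5, 0, 40], "twist": 0}
    - {"translation": [-10, 30, 0], "twist": 0}
    - {"translation": [-12, 42, 0], "twist": 0}
    - {"translation": [-12, 42, 0], "twist": 0}
    - {"translation": [-12, 42, 0], "twist": 0}
    - {"translation": [-12, 36, 0], "twist": 0}
    - {"translation": [-6, 20, 0], "twist": 0}
    - {"translation": [0, 0, 0], "twist": 0}
    - {"translation": [0, 0, 0], "twist": 0}
  grip: 1
  grip_force: 20

```text
time: 24.15
ee_pos: [0.3765, 0.3026, 0.2534]
eef_rot: [0.706, 0.045, -0.044, -0.705]
ft_force: [0.8, 0.1, -0.2]
width: 0.0012
```

```bash
python3 - <<'E'
from h import *
both('13')
crop('s13.png','s13c.png',300,130,500,290,4)
E
```

```text
24.25 [0.37684153 0.30171455 0.25365311] [-308.97539736  256.25184659] [-0.2969697   0.3565277  -0.16309917] [-0.05298103  0.06160733  0.05814283] 0.00047671808526072377
```

View pics/s13c.png

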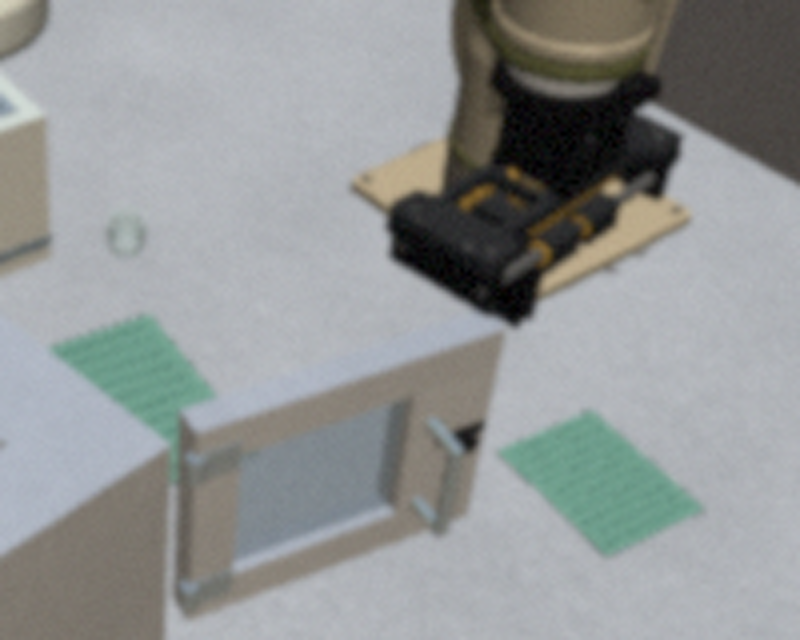

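View pics/t13c.png

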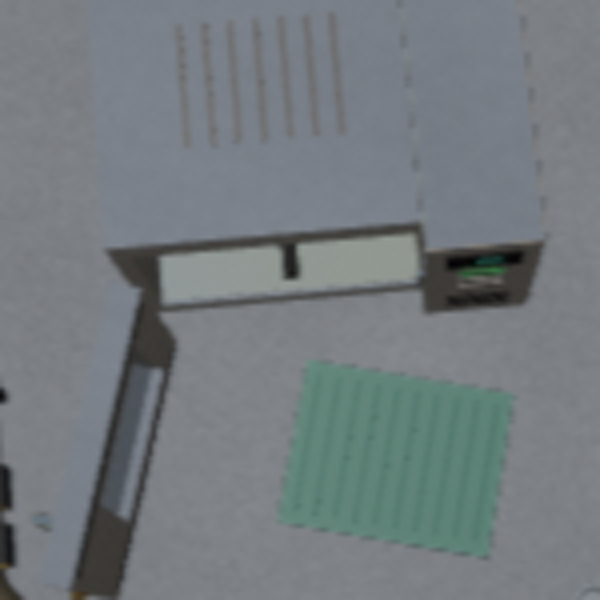

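Emit:
jog_arm:
  commands:
    - {"translation": [0, 0, -35], "twist": 0}
    - {"translation": [0, 0, -35], "twist": 0}
    - {"translation": [0, 0, -20], "twist": 0}
    - {"translation": [-2, -8, 0], "twist": 0}
    - {"translation": [-2, -12, 0], "twist": 0}
    - {"translation": [-2, -16, 0], "twist": 0}
    - {"translation": [0, -18, 0], "twist": 0}
    - {"translation": [0, -20, 0], "twist": 0}
    - {"translation": [2, -20, 0], "twist": 0}
    - {"translation": [3.5, -19, 0], "twist": 0}
    - {"translation": [0, 0, 0], "twist": 0}

```text
time: 25.35
ee_pos: [0.3762, 0.1866, 0.1641]
eef_rot: [-0.705, -0.043, 0.043, 0.706]
ft_force: [-1.2, -0.2, 0.4]
width: 0.0004
```

```bash
python3 - <<'E'
from h import *
both('14')
crop('s14.png','s14c.png',280,130,480,290,4)
E
```

```text
25.45 [0.3756191  0.18914281 0.16401863] [-324.55770236  144.75707791] [ 0.69217499 -1.06014831  0.03457326] [-0.0657535   0.05133449  0.01789113] 0.00045885327342323393
```

View pics/s14c.png

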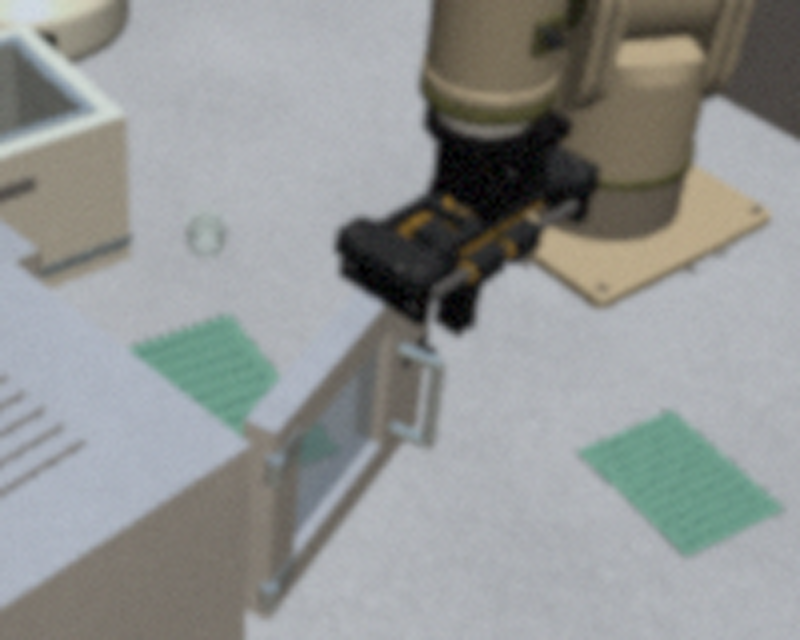

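View pics/t14c.png

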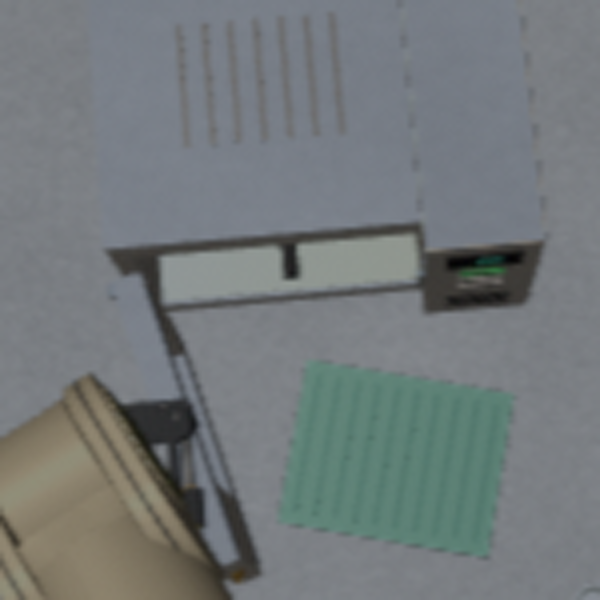

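Emit:
jog_arm:
  commands:
    - {"translation": [5, -18, 0], "twist": 0}
    - {"translation": [7, -18, 0], "twist": 0}
    - {"translation": [9, -17, 0], "twist": 0}
    - {"translation": [11, -17, 0], "twist": 0}
    - {"translation": [12, -16, 0], "twist": 0}
    - {"translation": [14, -15, 0], "twist": 0}
    - {"translation": [15, -13, 0], "twist": 0}
    - {"translation": [17, -12, 0], "twist": 0}
    - {"translation": [18, -10, 0], "twist": 0}
    - {"translation": [14, -6, 0], "twist": 0}
    - {"translation": [10, -3, 0], "twist": 0}
    - {"translation": [0, 0, 0], "twist": 0}

```text
time: 26.65
ee_pos: [0.5082, 0.0447, 0.1634]
eef_rot: [0.706, 0.045, -0.044, -0.705]
ft_force: [-0.6, -0.7, -0.2]
width: 0.0005
```

```bash
python3 - <<'E'
from h import *
both('15')
E
```

```text
26.75 [0.50713294 0.04501573 0.16337537] [-212.51768139  -14.97876125] [-0.19456385  0.18751197  0.34262241] [-0.09917287  0.05775846  0.05202899] 0.0007313525126972046
```

View pics/s15c.png

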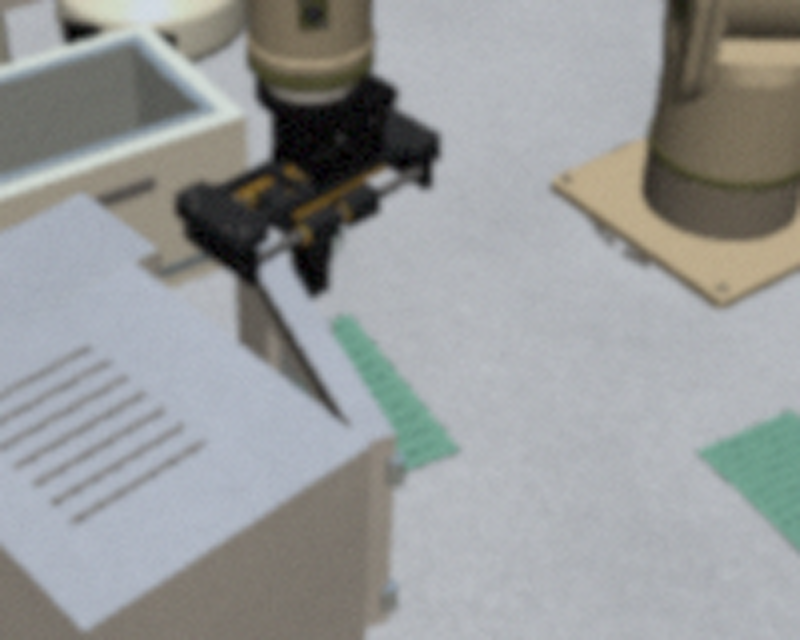

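View pics/t15c.png

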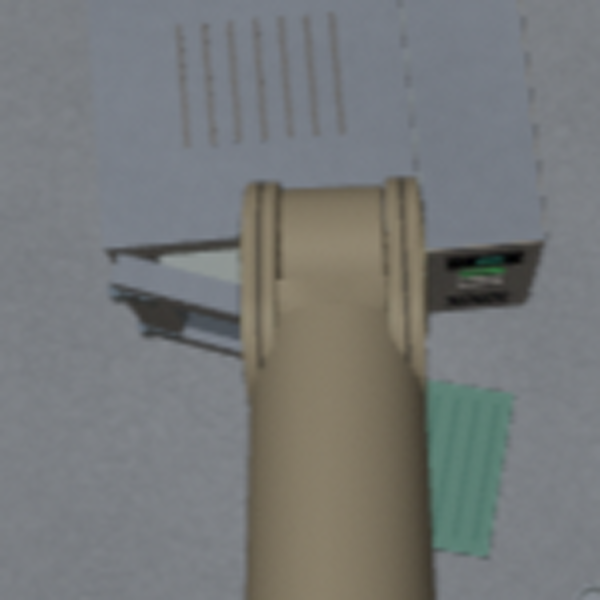

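Emit:
jog_arm:
  commands:
    - {"translation": [16, -5, 0], "twist": 0}
    - {"translation": [16, -4, 0], "twist": 0}
    - {"translation": [16, -2, 0], "twist": 0}
    - {"translation": [12, -1, 0], "twist": 0}
    - {"translation": [8, 0, 0], "twist": 0}
    - {"translation": [5, 0, 0], "twist": 0}
    - {"translation": [0, 0, 0], "twist": 0}

```text
time: 27.45
ee_pos: [0.5794, 0.0335, 0.1634]
eef_rot: [-0.705, -0.044, 0.046, 0.706]
ft_force: [-3.9, 1.6, 2.2]
width: 0.0003
```

Emit:
jog_arm:
  commands:
    - {"translation": [3, 0, 0], "twist": 0}
    - {"translation": [0, 0, 0], "twist": 0}

```text
time: 27.65
ee_pos: [0.5827, 0.0334, 0.1635]
eef_rot: [-0.705, -0.044, 0.045, 0.706]
ft_force: [0.5, -0.3, -0.3]
width: 0.0006
```

Emit:
jog_arm:
  commands:
    - {"translation": [3, 0, 0], "twist": 0}
    - {"translation": [0, 0, 0], "twist": 0}

```text
time: 27.85
ee_pos: [0.5867, 0.0329, 0.1637]
eef_rot: [-0.706, -0.045, 0.044, 0.706]
ft_force: [0.4, 0.0, -0.6]
width: 0.0005
```

Emit:
jog_arm:
  commands:
    - {"translation": [2, 0.2, 0], "twist": 0}
    - {"translation": [0, 0, 0], "twist": 0}

```text
time: 28.05
ee_pos: [0.5874, 0.0328, 0.1635]
eef_rot: [-0.706, -0.044, 0.045, 0.706]
ft_force: [-8.0, 0.1, 5.6]
width: 0.0007
```

Emit:
jog_arm:
  commands:
    - {"translation": [2, 0.2, 0], "twist": 0}
    - {"translation": [0, 0, 0], "twist": 0}

```text
time: 28.25
ee_pos: [0.5875, 0.0328, 0.1634]
eef_rot: [-0.705, -0.042, 0.047, 0.706]
ft_force: [-20.6, 0.1, 13.9]
width: 0.0007
```

```bash
python3 - <<'E'
from h import *
both('16')
E
```

```text
28.35 [0.58747564 0.03281561 0.16342923] [-134.38960374  -37.3348898 ] [-20.8072533   -0.54762068  13.22363503] [-0.04264192  3.77938483  0.07296978] 0.0005492355454113586
```

View pics/s16c.png

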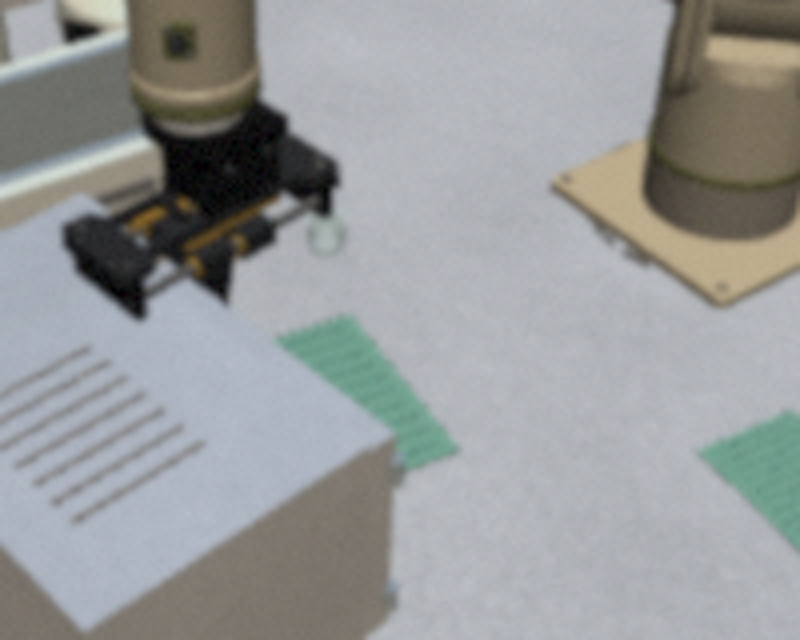

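Emit:
jog_arm:
  commands:
    - {"translation": [-2, 0, 0], "twist": 0}
    - {"translation": [-5, -0.5, 0], "twist": 0}
    - {"translation": [-20, -2, 0], "twist": 0}
    - {"translation": [-30, -4, 10], "twist": 0}
    - {"translation": [-40, -4, 40], "twist": 0}
    - {"translation": [-40, 40, 40], "twist": 0}
    - {"translation": [-30, 40, 40], "twist": 0}
    - {"translation": [0, 45, 0], "twist": 0}
    - {"translation": [0, 45, 0], "twist": 0}
    - {"translation": [0, 45, 0], "twist": 0}
    - {"translation": [0, 45, 0], "twist": 0}
    - {"translation": [0, 40, 0], "twist": 0}
    - {"translation": [0, 0, 0], "twist": 0}
    - {"translation": [0, 0, 0], "twist": 0}

```text
time: 29.75
ee_pos: [0.4457, 0.3036, 0.2685]
eef_rot: [0.706, 0.045, -0.045, -0.705]
ft_force: [-0.9, -0.7, -0.1]
width: 0.0004
```

```bash
python3 - <<'E'
from h import *
both('17')
crop('t17.png','t17d.png',220,130,340,190,6)
d=load('t17.png');im=cv2.imread('pics/t17d.png');c,s=np.cos(.128),np.sin(.128)
for X,Y,z in((-.12,.168,.207),(-.12,-.067,.207),(-.12,-.075,.215),(-.12,.168,.022),(-.12,-.067,.022)):
    p=((w2px(d,[.716+c*X-s*Y,.087+s*X+c*Y,z])-[220,130]+.5)*6); cv2.circle(im,tuple(int(v) for v in p),3,(0,0,255),-1)
cv2.imwrite('pics/t17d.png',im)
E
```

```text
29.85 [0.44633142 0.30194777 0.26902538] [-240.02422382  247.61272342] [ 0.19460503 -0.36319173  0.69083638] [-0.12906405  0.01702385 -0.02692315] 0.0005321937472088692
```

View pics/t17d.png

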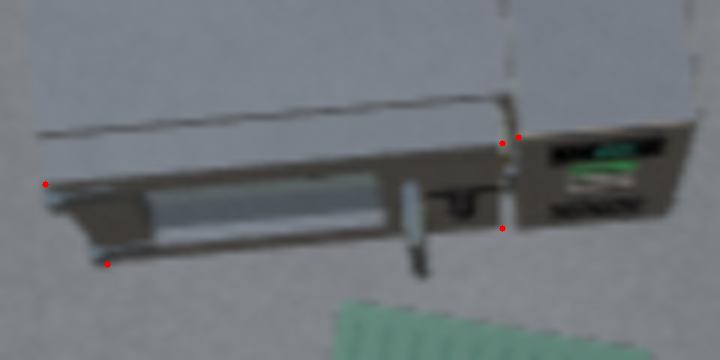

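View pics/s17c.png

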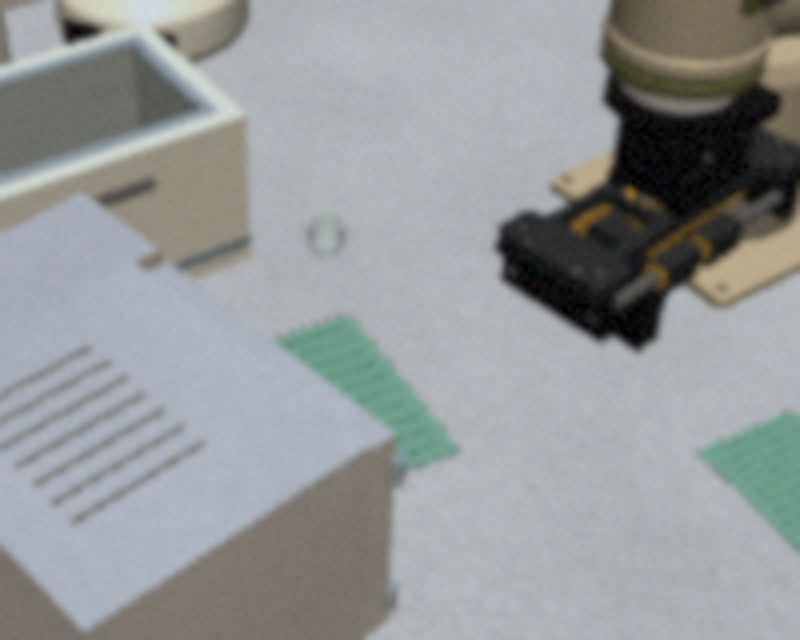

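```bash
python3 -c "
from bench import *
print(close_job())"
```

```text
the job is handed in; nothing more can be done
None
```

I finished the job and handed it in at about 30 s of the 72 s allowed. The last pictures show the basket inside the chamber and the steriliser's door shut.

**What I did**
- I lifted the basket out of the tank by its bail, stood it on the larger green mat and let go.
- I regripped it by the front handle and set it on the chamber floor just inside the opening. The tool can only point down, so the roof stopped it going further, with only a light touch.
- I then turned the gripper a quarter turn. With the fingers open, I pushed on the end of the handle with the back of the leading finger to move the basket right inside.
- I pushed the door shut on its bare outer face, above the handle, and backed the arm clear.

**Last checks**
- **Basket:** before the door was shut, its handle end put it at about cabinet x +12 mm (0 to 58 allowed) and y +37 mm. I did not see it again afterwards.
- **Door:** the push force rose to about 4 N, dropped to zero, then climbed to 21 N against a hard stop at the shut position. After I backed off, the top picture showed the door flush with the cabinet front and staying there.
- **Latch:** the black knob looked about 20 mm from the free edge, which fits the tongue being fully out. The picture cannot show that to within 2 mm, so the snap-in is inferred from this and the force drop.
- **Instruments:** I could not see the pusher and nipper after loading. I assume they are still in the basket because it stayed level and moved slowly.
- **Other things on the desk:** I felt no contact with any of them, and those visible in the later pictures looked unmoved. I did not measure their positions at the end.

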